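Match the bonsai pots with their drip trays

ROBOT

A 6-joint arm with a two-finger parallel gripper is mounted at the origin on the work surface. World frame = base frame: x ahead of the robot, y to its left, z up, the work surface at z = 0. Lengths are in mm, angles in rad, forces in N, time in s.
With the tool pointing down it reaches from about 375 to 975 mm from the base axis. Payload 3.8 kg.
Tool frame: the origin (TCP) lies between the finger pads; the fingertips stand 14 mm ahead of it and the grasp point (between the pads) lies 5 mm behind it; z points along the fingers, x is the direction in which the jaws open and shut, and the axes are right-handed (so a half turn about z gives the same grasp; the last joint's range is limited). The gripper opens to 85 mm and grips with 20 to 120 N. Pads are 22 mm wide; open, the fingers measure 114 mm over their backs; the gripper's body (76 mm by 85 mm) begins 54 mm behind the grasp point. The pads swing forward as they close: fully open they stand 13 mm farther back than shut.
Start: joints at [-0.037, 0.264, 1.604, -0, 1.274, -0.037], TCP at [674.995, -0.002, 245.28] pointing down, gripper open.
Joint ranges: [-2.63, 2.63], [-0.94, 2.18], [0.31, 2.57], [-1.31, 4.45], [0, 2.66], [-2.55, 2.55]. Speed limits (rad/s): [2.57, 2.57, 3.14, 3.14, 3.14, 3.14].

INTERFACE

Orientations are given as a 3x3 rotation matrix whose columns are the frame's x, y, z axes.
In Python, from workcell import env gives the robot as it stands.
- The arm moves only by the tool arm_command, never from a script. Its argument "commands" is a list of rows, each a list of 6 numbers: the shift along the tool's x, y, z in mm, then the turn, a rotation vector about the tool's x, y, z in degrees. A call has 1 to 10 rows; each row shifts and turns the commanded pose from where the row before left it, along the tool's axes as they then stand; what a row does not reach is not made up. A row lasts 1/8 s, in which the tool goes at most 62.5 mm and 10.7 degrees, less where a joint would pass 70% of its speed; a pose out of reach is approached as far as the arm can. A call with a gripper value outside its range is refused whole. "claw" is the finger opening in mm, from 0 to 85.4, set as the call begins (left out, the last holds). The fingers move at their own pace and stop on an object; "grip_force" is the grip in N (left out, the last holds). Time passes only in rows, so rows that do not move let the fingers close. It gives the time, the measured TCP pose, the force and the opening at its end, in the units of the state.
- env.observe(): the state, without advancing time (a new reading comes with each control period).
- env.camera(name): name is "scene" or "side" or "wrist"; returns the picture (420x560x3 uint8, red, green, blue); there is no depth.
- env.calibration(name): a dict with "intrinsics" (3x3 intrinsics, pixels), "rvec" (rotation vector, rad) and "tvec" (3), from world to camera coordinates, as OpenCV has them. Camera axes: x right, y down, z forward; pixel columns grow to the right and rows downward; lengths in mm; the calibration is good to about 2 mm. The wrist camera is an equidistant fisheye: a pixel r from the principal point sees the ray r / f radians off the axis. A picture is of the moment at which its call begins: read the wrist's pose just before it. calibration takes no time and is no camera call; for the wrist camera it gives the pose at the moment of the call.
- env.job_done(): hands the job in, once; it reports no verdict.
The state is a dict: "time_s": time; "q": joint angles; "dq": joint speeds; "effort": joint torques, N m; "tcp_pos": TCP position; "ee_rot": TCP orientation; "wrist_force": force on the tool from outside, world axes, zero at the start; "wrist_torque": the same for the moment, N m; "width": finger opening in mm.
Only numpy, scipy, OpenCV 4.12 (cv2) and the standard library are available. Lean on these libraries where they do the work, as an engineer would, in place of code of your own. Each camera call takes 0.05 s, during which the arm holds its last target.

TASK

Four small bonsai pots and their four drip trays have got mixed up on the potting bench: sort them out by putting every pot into the tray of its own shape and size (rectangular, oval, larger round, smaller round). Each pot must stand flat and upright inside its tray's rim, well centred, and the rectangular and oval ones with their long sides parallel to the tray's. The stoneware chips easily, so set the pots down and do not let them drop; leave the trays where they lie, and do not disturb the spray bottle and the brush.

Things in the scene. Friction and masses are not known exactly. Their poses are not given: they have to be found in the camera images.
- rect_pot: the rectangular bonsai pot: empty, open-topped, unglazed brown stoneware on four small feet, 92 x 54 mm over the rim, 42 mm high, about 200 g; sides upright (grip it from outside near the rim, across its width). Loose, standing upright on the bench. Origin: centre of its underside (soles of the feet); x along its 92 mm length, y along its 54 mm width, z up.
- oval_pot: the oval (two straight sides 36 mm long and two half-round ends) bonsai pot: empty, open-topped, unglazed brown stoneware on four small feet, 92 x 56 mm over the rim, 42 mm high, about 180 g; sides upright (grip it from outside near the rim, across its width). Loose, standing upright on the bench. Origin: centre of its underside (soles of the feet); x along its 92 mm length, y along its 56 mm width, z up.
- big_round_pot: the larger round bonsai pot: empty, open-topped, unglazed brown stoneware on four small feet, 70 mm diameter, 48 mm high, about 190 g; sides upright (grip it from outside near the rim, across its width). Loose, standing upright on the bench. Origin: centre of its underside (soles of the feet); z up; its yaw means nothing.
- small_round_pot: the smaller round bonsai pot: empty, open-topped, unglazed brown stoneware on four small feet, 50 mm diameter, 42 mm high, about 100 g; sides upright (grip it from outside near the rim, across its width). Loose, standing upright on the bench. Origin: centre of its underside (soles of the feet); z up; its yaw means nothing.
- rect_tray: the rectangular drip tray: flat, near-black, 120 x 82 mm outside, 114 x 76 mm inside the rim; its rim is 10 mm high and 3 mm thick, its floor 4 mm thick, so a pot standing in it has its underside 4 mm above the tray's underside. Loose (about 220 g), lying flat and empty on the bench. Origin: centre of its underside; x along its length, y along its width, z up.
- oval_tray: the oval drip tray: flat, near-black, 120 x 84 mm outside, 114 x 78 mm inside the rim; its rim is 10 mm high and 3 mm thick, its floor 4 mm thick, so a pot standing in it has its underside 4 mm above the tray's underside. Loose (about 220 g), lying flat and empty on the bench. Origin: centre of its underside; x along its length, y along its width, z up.
- big_round_tray: the larger round drip tray: flat, near-black, 98 mm outside diameter, 92 mm inside the rim; its rim is 10 mm high and 3 mm thick, its floor 4 mm thick, so a pot standing in it has its underside 4 mm above the tray's underside. Loose (about 220 g), lying flat and empty on the bench. Origin: centre of its underside; z up; its yaw means nothing.
- small_round_tray: the smaller round drip tray: flat, near-black, 78 mm outside diameter, 72 mm inside the rim; its rim is 10 mm high and 3 mm thick, its floor 4 mm thick, so a pot standing in it has its underside 4 mm above the tray's underside. Loose (about 220 g), lying flat and empty on the bench. Origin: centre of its underside; z up; its yaw means nothing.
- sprayer: bystander: pale water spray bottle with a black trigger head, 72 mm diameter, 180 mm high, standing at the left of the bench. Origin: centre of its underside.
- brush: bystander: flat hand brush with brown bristles and a wooden handle, about 205 mm long, 88 mm wide, 26 mm high, lying at the right of the bench. Origin: near the middle of its length (bristles end 95 mm ahead, handle ends 110 mm behind), on the bench; x points from handle to bristles.
Mind the look-alikes: they are no part of the job. What is shaped like the rect_pot but orange or yellow is not meant.

How it is judged:
By the outcome, as a careful person would: the job done as asked, in the order asked, and still so for the second after the job is handed in, with the robot touching nothing.
It also fails if it takes over 96 s, if anything falls off the work surface, if the arm or the gripper's body presses on something with over 40 N, if the wrist force passes 120 N, or if a joint passes its speed limit or range.

## Working session

There is one attempt and no reset: what is moved stays moved. The work goes in short steps, Python scripts to look and compute and a tool call to move; the robot and the scene stay as the last step left them, time stands still between calls to the robot, and variables do not carry over. Pictures are saved under pics/ and viewed, and the job is handed in when it is done.

Besides the shell and the picture viewer there is one more tool, called after "Emit:" in YAML: its name, and indented under it one key for each argument. arm_command: Moves the arm, as the interface text tells. Its arguments: {"type":"object","properties":{"commands":{"type":"array","items":{"type":"array","items":{"type":"number"}}},"claw":{"type":"number"},"grip_force":{"type":"number"}},"required":["commands"]}

```bash
mkdir -p pics; ls
python3 - <<'E'
from workcell import env
import cv2,numpy as np
for n in ("scene","side","wrist"):
    im=env.camera(n); cv2.imwrite(f"pics/{n}0.png",im[:,:,::-1]); c=env.calibration(n); print(n,c)
print(env.observe())
E
```

```text
pics
scene {'intrinsics': array([[515.87163207,   0.        , 287.30131524],
       [  0.        , 515.87163207, 206.30724429],
       [  0.        ,   0.        ,   1.        ]]), 'rvec': array([ 2.38438851,  0.9932313 , -0.3161465 ]), 'tvec': array([-413.36403128, -335.05271556, 1854.76256296])}
side {'intrinsics': array([[441.48498053,   0.        , 280.25028625],
       [  0.        , 441.48498053, 215.23196903],
       [  0.        ,   0.        ,   1.        ]]), 'rvec': array([ 0.94912068, -2.43009007,  1.08418157]), 'tvec': array([441.78652368, 306.32351236, 824.49303273])}
wrist {'intrinsics': array([[325.1922621 ,   0.        , 281.6315234 ],
       [  0.        , 325.1922621 , 210.40612756],
       [  0.        ,   0.        ,   1.        ]]), 'rvec': array([-2.84958718e+00,  8.84488014e-04,  1.35389045e-03]), 'tvec': array([-675.37462065,  -36.36963808,  377.87108954])}
{'time_s': 0.15, 'q': array([-3.69104172e-02,  2.64595172e-01,  1.60505976e+00, -2.13541918e-05,
        1.27371934e+00, -3.69053482e-02]), 'dq': array([ 0.00057595, -0.00226196, -0.00346496, -0.0002199 , -0.00111257,
       -0.00035374]), 'effort': array([-4.44535381e-04, -5.15905774e+01, -3.67958951e+01, -2.06692371e-04,
        8.09489022e-03,  2.50629785e-05]), 'tcp_pos': array([6.74452465e+02, 4.51966844e-03, 2.44238155e+02]), 'ee_rot': array([[ 9.99998414e-01,  1.15980101e-06, -1.78115739e-03],
       [ 1.24056140e-06, -9.99999999e-01,  4.53404198e-05],
       [-1.78115733e-03, -4.53425575e-05, -9.99998413e-01]]), 'wrist_force': array([ 0.24237831,  0.07087174, -0.01944864]), 'wrist_torque': array([-0.01236473,  0.08204132,  0.02222568]), 'width': 85.33481338973593}
```

View pics/scene0.png

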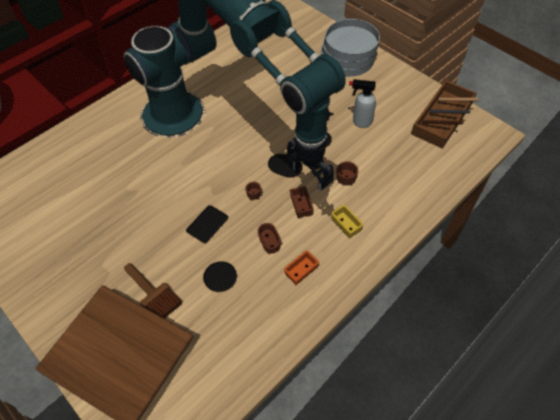

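View pics/side0.png

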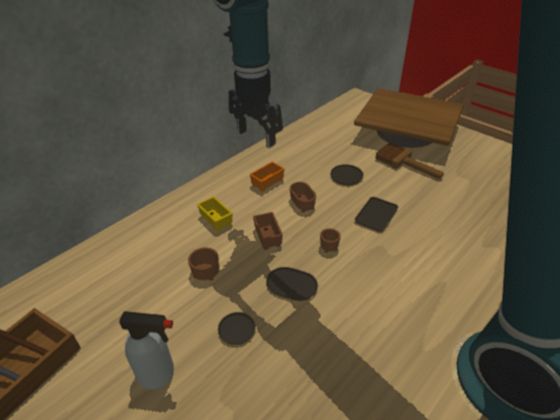

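View pics/wrist0.png

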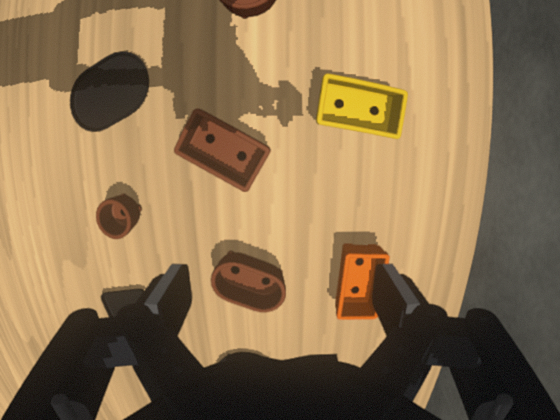

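```bash
cat > h.py <<'E'
import numpy as np,cv2
from workcell import env
def ray(c,uv,fish):
    K=c["intrinsics"];R=cv2.Rodrigues(np.array(c["rvec"]))[0];t=np.array(c["tvec"])
    uv=np.asarray(uv,float).reshape(-1,2)
    d=(uv-K[:2,2])/K[0,0]
    if fish:
        th=np.linalg.norm(d,axis=1);s=np.where(th>1e-9,np.sin(th)/np.maximum(th,1e-9),1)
        v=np.c_[d*s[:,None],np.cos(th)]
    else: v=np.c_[d,np.ones(len(d))]
    return -R.T@t, v@R
def toz(c,uv,z,fish=False):
    o,v=ray(c,uv,fish); return (o+v*((z-o[2])/v[:,2:]))[:,:2]
def proj(c,P,fish=False):
    R=cv2.Rodrigues(np.array(c["rvec"]))[0];K=c["intrinsics"]
    X=np.asarray(P,float).reshape(-1,3)@R.T+c["tvec"]
    if fish:
        r=np.linalg.norm(X[:,:2],axis=1);th=np.arctan2(r,X[:,2])
        d=X[:,:2]/np.maximum(r,1e-9)[:,None]*th[:,None]
    else: d=X[:,:2]/X[:,2:]
    return d*K[0,0]+K[:2,2]
E
python3 - <<'E'
from h import *
c=env.calibration("side")
for n,p,z in [("roundT_far",(347,175),6),("rectT",(377,214),6),("ovalT",(292,284),6),("roundT_near",(237,329),6),("smallpot",(330,240),20),("bigpot",(204,263),24),("rect",(267,230),21),("oval",(303,196),21),("yel",(215,213),21),("or",(267,177),21),("spray",(155,380),0),("brush",(395,155),10)]:
    print(n,toz(c,p,z).round())
for a,b in [((331,175),(363,175)),((219,329),(256,329))]:
    print(np.linalg.norm(toz(c,a,8)-toz(c,b,8)))
c=env.calibration("wrist"); print("cam",ray(c,(280,200),True)[0])
E
```

```text
roundT_far [[ 615. -299.]]
rectT [[ 452. -212.]]
ovalT [[460. 117.]]
roundT_near [[464. 281.]]
smallpot [[475. -40.]]
bigpot [[642. 219.]]
rect [[614.  39.]]
oval [[ 635. -124.]]
yel [[761.  84.]]
or [[ 769. -120.]]
spray [[499. 460.]]
brush [[ 564. -477.]]
93.6991509618116
76.18706714824384
cam [675.74230025  73.44592149 371.77712325]
```

Emit:
arm_command:
  commands:
    - [-19,38,-26,0,0,0]
    - [-19,38,-26,0,0,0]
    - [-19,38,-26,0,0,0]
    - [-19,38,-26,0,0,0]
    - [-19,38,-26,0,0,0]
    - [-19,40,-26,0,0,0]
    - [0,0,0,0,0,0]
    - [0,0,0,0,0,0]

```text
time_s: 1.15
tcp_pos: [560.9, -229.7, 400.6]
ee_rot: [[1.0, -0.001, -0.001], [-0.001, -1.0, 0.001], [-0.001, -0.001, -1.0]]
wrist_force: [0.8, -0.4, -0.1]
width: 85.5
```

```bash
cat > snap.py <<'E'
import sys,pickle
from h import *
n=sys.argv[1]
s=env.observe(); c=env.calibration("wrist"); im=env.camera("wrist")
cv2.imwrite(f"pics/{n}.png",im[:,:,::-1]); pickle.dump((s,c,im),open(f"{n}.pkl","wb"))
print(s["time_s"],s["tcp_pos"].round(1),s["ee_rot"].round(3).tolist(),s["wrist_force"].round(1),s["width"],np.abs(s["dq"]).max().round(4))
E
python3 snap.py A
```

```text
1.15 [ 560.9 -229.7  400.6] [[1.0, -0.001, -0.001], [-0.001, -1.0, 0.001], [-0.001, -0.001, -1.0]] [ 0.8 -0.4 -0.1] 85.51334839339306 0.0231
```

View pics/A.png

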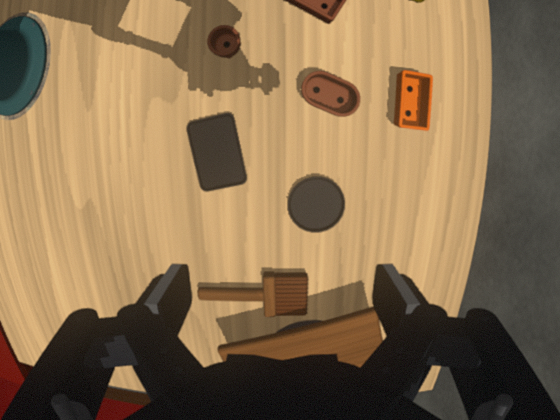

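Emit:
arm_command:
  commands:
    - [0,-52,0,0,0,0]
    - [0,-52,0,0,0,0]
    - [0,-52,0,0,0,0]
    - [0,-52,0,0,0,0]
    - [0,-52,0,0,0,0]
    - [0,-50,0,0,0,0]
    - [0,0,0,0,0,0]
    - [0,0,0,0,0,0]

```text
time_s: 2.2
tcp_pos: [560.6, 80.8, 400.1]
ee_rot: [[1.0, 0.002, -0.002], [0.002, -1.0, -0.001], [-0.002, 0.001, -1.0]]
wrist_force: [-0.0, 0.1, -0.4]
width: 85.3
```

```bash
python3 snap.py B
```

```text
2.2 [560.6  80.8 400.1] [[1.0, 0.002, -0.002], [0.002, -1.0, -0.001], [-0.002, 0.001, -1.0]] [-0.   0.1 -0.4] 85.26838586243021 0.0332
```

View pics/B.png

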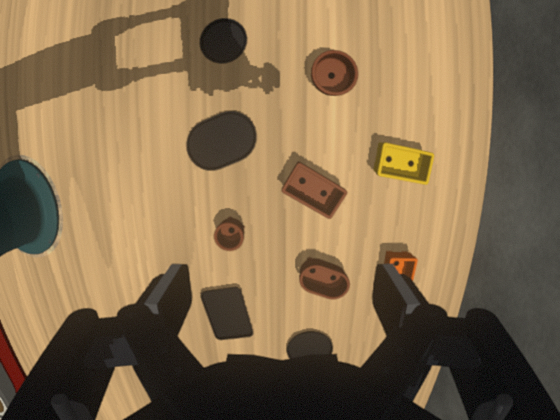

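```bash
cat > fit.py <<'E'
from h import *
from scipy.optimize import minimize
import pickle
def foot(k):
    a=np.linspace(0,2*np.pi,73)[:-1]
    if k=="rect_pot": return np.array([[46,27],[-46,27],[-46,-27],[46,-27.]]),0,42
    if k=="rect_tray":
        r=8;return np.vstack([[[sx*(60-r),sy*(41-r)]]+r*np.c_[np.cos(a),np.sin(a)] for sx in(1,-1) for sy in(1,-1)]),0,10
    if k=="oval_pot": return np.vstack([[[s*18,0]]+28*np.c_[np.cos(a),np.sin(a)] for s in(1,-1)]),0,42
    if k=="oval_tray": return np.vstack([[[s*18,0]]+42*np.c_[np.cos(a),np.sin(a)] for s in(1,-1)]),0,10
    r,h={"big_round_pot":(35,48),"small_round_pot":(25,42),"big_round_tray":(49,10),"small_round_tray":(39,10)}[k]
    return r*np.c_[np.cos(a),np.sin(a)],0,h
def mask(im,k):
    hsv=cv2.cvtColor(im,cv2.COLOR_RGB2HSV); f=im.astype(float)
    H,S,V=[hsv[...,i].astype(int) for i in range(3)]
    if "tray" in k: m=(V<90)&((f[...,0]-f[...,2])<28)
    else: m=((H<9)|(H>170))&(S>70)&(V<185)&(V>25)&((f[...,0]-f[...,2])>20)
    return m.astype(np.uint8)
def fit(im,c,k,g,fish,zb=0,rad=None):
    F,z0,z1=foot(k); S=4
    m=mask(im,k)
    p0=proj(c,[[g[0],g[1],zb+(z0+z1)/2]],fish)[0]
    n,lab,st,cen=cv2.connectedComponentsWithStats(cv2.morphologyEx(m,cv2.MORPH_CLOSE,np.ones((3,3),np.uint8)),connectivity=4)
    cand=[(np.hypot(*(cen[i]-p0)),i) for i in range(1,n) if st[i,4]>200]
    d,i=min(cand)
    mm=(lab==i).astype(np.uint8)
    cs,_=cv2.findContours(mm,cv2.RETR_EXTERNAL,cv2.CHAIN_APPROX_NONE); 
    mm=cv2.fillPoly(np.zeros_like(mm),cs,1)
    x,y,w,h=st[i,:4]; pad=12;x0=max(x-pad,0);y0=max(y-pad,0)
    sub=cv2.resize(mm[y0:y+h+pad,x0:x+w+pad].astype(np.float32),None,fx=S,fy=S,interpolation=cv2.INTER_LINEAR)>.5
    def hull(v):
        cs,sn=np.cos(v[2]),np.sin(v[2]); P=F@np.array([[cs,sn],[-sn,cs]])+v[:2]
        P=np.vstack([np.c_[P,np.full(len(P),zb+z)] for z in(z0,z1)])
        return cv2.convexHull(proj(c,P,fish).astype(np.float32))[:,0]
    def cost(v):
        q=(hull(v)-[x0,y0]+.5)*S-.5
        r=cv2.fillPoly(np.zeros(sub.shape,np.uint8),[np.round(q*16).astype(np.int32)],1,shift=4)>0
        return 1-(r&sub).sum()/max((r|sub).sum(),1)
    sym="round" in k
    best=None
    o,_=ray(c,p0,fish)
    g=toz(c,cen[i],zb+(z0+z1)/2,fish)[0] if d<25 else g[:2]
    for y in ([0] if sym else np.arange(0,np.pi,np.pi/6)):
        v0=np.array([g[0],g[1],y]); 
        sim=np.array([v0,v0+[6,0,0],v0+[0,6,0],v0+[0,0,.3]])
        if sym: r=minimize(lambda u:cost([u[0],u[1],0]),v0[:2],method="Nelder-Mead",options=dict(initial_simplex=sim[:3,:2],xatol=.05,fatol=1e-5)); v=np.r_[r.x,0]
        else: r=minimize(cost,v0,method="Nelder-Mead",options=dict(initial_simplex=sim,xatol=.01,fatol=1e-5)); v=r.x
        if best is None or r.fun<best[1]: best=(v,r.fun)
    v,f=best
    return v,f,hull(v),d
def yawdeg(v): return (np.degrees(v[2])+90)%180-90
E
cat > runfit.py <<'E'
import sys
from fit import *
G=dict(big_round_tray=(615,-299),rect_tray=(452,-212),oval_tray=(460,117),small_round_tray=(464,281),small_round_pot=(475,-40),big_round_pot=(642,219),rect_pot=(614,39),oval_pot=(635,-124))
jobs=dict(A="big_round_tray rect_tray oval_pot small_round_pot".split(),B="oval_tray small_round_tray small_round_pot big_round_pot rect_pot oval_pot rect_tray".split())
for n,ks in jobs.items():
    s,c,im=pickle.load(open(n+".pkl","rb")); vis=im.copy()
    for k in ks:
        v,f,h,d=fit(im,c,k,G[k],True); print(n,k,v[:2].round(1),round(yawdeg(v),1),"1-iou",round(f,3),round(d,1))
        cv2.polylines(vis,[np.round(h).astype(int)],True,(0,255,0),1)
    cv2.imwrite(f"pics/fit{n}.png",vis[:,:,::-1])
im=cv2.imread("pics/side0.png")[:,:,::-1].copy();c=env.calibration("side")
for k in G:
    v,f,h,d=fit(im,c,k,G[k],False); print("side",k,v[:2].round(1),round(yawdeg(v),1),"1-iou",round(f,3),round(d,1))
E
python3 runfit.py
```

```text
A big_round_tray [ 620.3 -304.7] 0.0 1-iou 0.112 2.8
A rect_tray [ 453.2 -213.4] -78.8 1-iou 0.096 2.4
A oval_pot [ 635. -124.] 0.0 1-iou 1.0 378.9
A small_round_pot [475. -40.] 0.0 1-iou 1.0 381.2
B oval_tray [460.9 114.6] 22.0 1-iou 0.081 2.3
B small_round_tray [465.8 281.1] 0.0 1-iou 0.087 1.9
B small_round_pot [475. -40.] 0.0 1-iou 1.0 254.6
B big_round_pot [642. 219.] 0.0 1-iou 1.0 433.3
B rect_pot [614.  39.] 0.0 1-iou 1.0 350.5
B oval_pot [ 635. -124.] 0.0 1-iou 1.0 323.8
B rect_tray [ 454.6 -219. ] -81.2 1-iou 0.139 1.5
side big_round_tray [ 623.  -303.5] 0.0 1-iou 0.171 1.0
side rect_tray [ 455.6 -216.7] -77.0 1-iou 0.133 1.1
side oval_tray [465.2 114. ] 20.8 1-iou 0.113 0.6
side small_round_tray [469.  277.8] 0.0 1-iou 0.117 1.2
side small_round_pot [475. -40.] 0.0 1-iou 1.0 237.4
side big_round_pot [642. 219.] 0.0 1-iou 1.0 338.5
side rect_pot [614.  39.] 0.0 1-iou 1.0 269.8
side oval_pot [ 635. -124.] 0.0 1-iou 1.0 220.2
```

Run:
```python
from fit import *
s,c,im=pickle.load(open("B.pkl","rb"))
hsv=cv2.cvtColor(im,cv2.COLOR_RGB2HSV)
for x in range(284,350,3): print((x,190),im[190,x],hsv[190,x])
print()
for x in range(180,262,3): print((x,141),im[141,x],hsv[141,x])
```

```text
(284, 190) [136  87  60] [ 11 143 136]
(287, 190) [74 51 31] [ 14 148  74]
(290, 190) [75 57 35] [ 17 136  75]
(293, 190) [76 53 33] [ 14 144  76]
(296, 190) [83 56 36] [ 13 144  83]
(299, 190) [127  82  56] [ 11 143 127]
(302, 190) [142  92  62] [ 11 144 142]
(305, 190) [142  92  64] [ 11 140 142]
(308, 190) [144  92  63] [ 11 143 144]
(311, 190) [143  91  63] [ 11 143 143]
(314, 190) [144  92  65] [ 10 140 144]
(317, 190) [144  93  67] [ 10 136 144]
(320, 190) [142  92  64] [ 11 140 142]
(323, 190) [92 66 49] [ 12 119  92]
(326, 190) [134  88  59] [ 12 143 134]
(329, 190) [145  93  66] [ 10 139 145]
(332, 190) [121  78  55] [ 10 139 121]
(335, 190) [87 58 39] [ 12 141  87]
(338, 190) [88 61 40] [ 13 139  88]
(341, 190) [129  84  58] [ 11 140 129]
(344, 190) [137  86  62] [ 10 140 137]
(347, 190) [209 168 116] [ 17 113 209]

(180, 141) [204 165 116] [ 17 110 204]
(183, 141) [205 167 117] [ 17 109 205]
(186, 141) [145 120  85] [ 18 106 145]
(189, 141) [64 53 40] [16 96 64]
(192, 141) [68 56 45] [14 86 68]
(195, 141) [66 59 47] [19 73 66]
(198, 141) [69 58 49] [14 74 69]
(201, 141) [67 59 49] [17 69 67]
(204, 141) [70 57 47] [13 84 70]
(207, 141) [68 57 48] [14 75 68]
(210, 141) [64 55 45] [16 76 64]
(213, 141) [67 59 47] [18 76 67]
(216, 141) [66 57 50] [13 62 66]
(219, 141) [64 56 48] [15 64 64]
(222, 141) [65 55 47] [13 71 65]
(225, 141) [65 57 46] [17 75 65]
(228, 141) [67 58 48] [16 72 67]
(231, 141) [62 53 41] [17 86 62]
(234, 141) [64 55 46] [15 72 64]
(237, 141) [68 61 50] [18 68 68]
(240, 141) [67 60 50] [18 65 67]
(243, 141) [63 57 45] [20 73 63]
(246, 141) [66 58 46] [18 77 66]
(249, 141) [66 57 46] [17 77 66]
(252, 141) [67 59 46] [19 80 67]
(255, 141) [84 69 53] [15 94 84]
(258, 141) [195 159 111] [ 17 110 195]
(261, 141) [198 160 113] [ 17 109 198]
```

Run:
```python
import cv2
a=cv2.imread("pics/fitA.png")[100:250,180:360];b=cv2.imread("pics/fitB.png")[0:180,180:360]
import numpy as np
cv2.imwrite("pics/z1.png",cv2.resize(np.vstack([a,b])[:, :],None,fx=1.8,fy=1.8,interpolation=cv2.INTER_NEAREST))
```

```text
(no output)
```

View pics/z1.png

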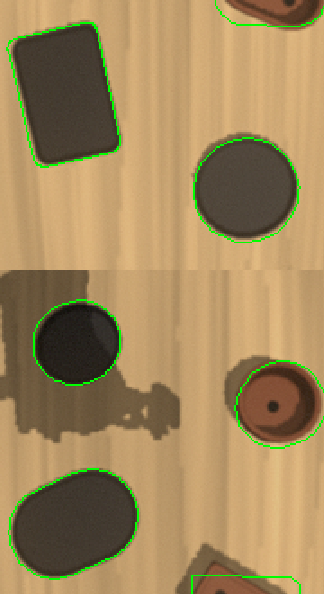

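```bash
python3 - <<'E'
s=open("fit.py").read()
i=s.index("    hsv=cv2");j=s.index("    return m.astype")
s=s[:i]+'''    f=cv2.GaussianBlur(im,(0,0),0.7).astype(float)+1; R,G,B=f[...,0],f[...,1],f[...,2]
    if "tray" in k: m=(R<125)&(B/R>.585)
    else: m=(R/G>1.43)&(R<190)&(R/G<2.2)&(R>40)
'''+s[j:]
open("fit.py","w").write(s)
E
python3 runfit.py
python3 - <<'E'
import cv2
a=cv2.imread("pics/fitA.png")[0:250,180:360];b=cv2.imread("pics/fitB.png")[0:320,180:360]
import numpy as np
b=b[:,:];o=np.zeros((320,360,3),np.uint8);o[:250,:180]=a;o[:,180:]=b
cv2.imwrite("pics/z2.png",cv2.resize(o,None,fx=1.8,fy=1.8,interpolation=cv2.INTER_NEAREST))
E
```

```text
A big_round_tray [ 619.2 -302.2] 0.0 1-iou 0.051 2.7
A rect_tray [ 454.7 -213.3] -78.6 1-iou 0.045 2.3
A oval_pot [ 634.6 -121.2] -19.8 1-iou 0.106 3.1
A small_round_pot [475.2 -36.6] 0.0 1-iou 0.207 3.6
B oval_tray [462.2 115. ] 20.7 1-iou 0.035 2.2
B small_round_tray [466.6 280. ] 0.0 1-iou 0.051 2.0
B small_round_pot [473.  -42.3] 0.0 1-iou 0.302 1.2
B big_round_pot [638.3 221.2] 0.0 1-iou 0.126 2.5
B rect_pot [614.   35.9] -34.3 1-iou 0.149 2.2
B oval_pot [ 638. -131.] -25.0 1-iou 0.273 1.7
B rect_tray [ 454.5 -217.6] -79.5 1-iou 0.088 1.6
side big_round_tray [ 619.7 -301.5] 0.0 1-iou 0.043 1.0
side rect_tray [ 455.7 -212.8] -78.5 1-iou 0.039 1.2
side oval_tray [202.7 220.2] 12.2 1-iou 0.806 53.2
side small_round_tray [466.9 280. ] 0.0 1-iou 0.924 67.6
side small_round_pot [475. -40.] 0.0 1-iou 1.0 54.6
side big_round_pot [659.  207.8] 0.0 1-iou 0.675 1.5
side rect_pot [620.7  31.6] -38.6 1-iou 0.294 0.8
side oval_pot [ 656.  -145.3] -33.5 1-iou 0.59 3.3
```

View pics/z2.png

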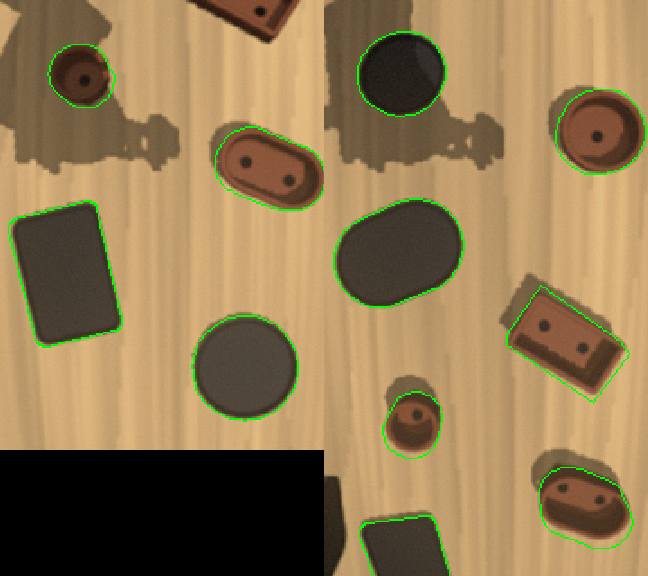

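```bash
cat > rim.py <<'E'
from fit import *
def contour(k,ins=0,n=240):
    F,_,h=foot(k)
    H=cv2.convexHull(F.astype(np.float32))[:,0].astype(float)
    if k=="rect_pot": H=np.sign(H)*np.array([46-ins,27-ins])
    elif k=="oval_pot": H=H-ins*np.array([(p-[np.clip(p[0],-18,18),0])/28 for p in H])
    else: r=np.hypot(H[:,0],H[:,1])[0]; H=H*(r-ins)/r
    P=np.vstack([H,H[:1]]);s=np.r_[0,np.cumsum(np.hypot(*np.diff(P,axis=0).T))]
    t=np.linspace(0,s[-1],n,endpoint=False)
    return np.c_[np.interp(t,s,P[:,0]),np.interp(t,s,P[:,1])],h
def rimfit(im,c,k,g,yaw0=0,fish=True,zb=0,span=14,walls=(3,4,5,6)):
    f=cv2.GaussianBlur(im,(0,0),0.8).astype(np.float32)
    gm=np.zeros(im.shape[:2],np.float32)
    for ch in range(3): gm=np.maximum(gm,np.hypot(cv2.Sobel(f[...,ch],cv2.CV_32F,1,0),cv2.Sobel(f[...,ch],cv2.CV_32F,0,1)))
    gm=np.minimum(gm,120)
    def pts(v,ins):
        C,h=contour(k,ins); cs,sn=np.cos(v[2]),np.sin(v[2])
        P=C@np.array([[cs,sn],[-sn,cs]])+v[:2]
        return proj(c,np.c_[P,np.full(len(P),zb+h)],fish).astype(np.float32)
    def score(v,w):
        s=0
        for ins in (0,w):
            q=pts(v,ins); s+=cv2.remap(gm,q[:,:1],q[:,1:],cv2.INTER_LINEAR).mean()
        return -s
    best=None; sym="round" in k
    for w in walls:
        ini=sorted([(score([g[0]+a,g[1]+b,yaw0+y],w),(g[0]+a,g[1]+b,yaw0+y)) for a in np.arange(-span,span+1,2) for b in np.arange(-span,span+1,2) for y in ([0] if sym else np.radians([-9,-6,-3,0,3,6,9]))])[:3]
        for _,v0 in ini:
            v0=np.array(v0)
            r=minimize(score,v0,args=(w,),method="Nelder-Mead",options=dict(initial_simplex=[v0,v0+[1.5,0,0],v0+[0,1.5,0],v0+[0,0,.04]]))
            if best is None or r.fun<best[1]: best=(r.x,r.fun,w)
    return best[0],best[1],best[2],pts(best[0],0),pts(best[0],best[2])
E
cat > r1.py <<'E'
from rim import *
G=dict(small_round_pot=(475,-38,0),big_round_pot=(638,221,0),rect_pot=(614,37,-34),oval_pot=(635,-123,-21))
tiles=[]
for n,ks in dict(A=["oval_pot","small_round_pot"],B=list(G)).items():
    s,c,im=pickle.load(open(n+".pkl","rb"))
    for k in ks:
        g=G[k]; v,f,w,q,qi=rimfit(im,c,k,g,np.radians(g[2])); print(n,k,v[:2].round(1),round(yawdeg(v),1),round(f),w)
        cx,cy=np.clip(q.mean(0).astype(int),[45,45],[514,374]); Z=5
        t=cv2.resize(im[cy-40:cy+40,cx-40:cx+40],None,fx=Z,fy=Z,interpolation=cv2.INTER_CUBIC)[:, :,::-1].copy()
        for p in (q,qi): cv2.polylines(t,[np.round((p-[cx-40,cy-40]+.5)*Z-.5).astype(int)],True,(0,255,0),1)
        tiles.append(cv2.resize(t,(260,260)))
cv2.imwrite("pics/z3.png",np.vstack([np.hstack(tiles[:3]),np.hstack(tiles[3:])]))
E
python3 r1.py
```

```text
A oval_pot [ 634.  -122.9] -20.5 -210 3
A small_round_pot [476.3 -39.5] -0.6 -177 3
B small_round_pot [474.9 -37.8] 1.5 -216 6
B big_round_pot [637.1 217.6] 1.9 -208 3
B rect_pot [611.3  41.3] -30.0 -198 3
B oval_pot [ 634.7 -119.2] -19.8 -228 3
```

View pics/z3.png

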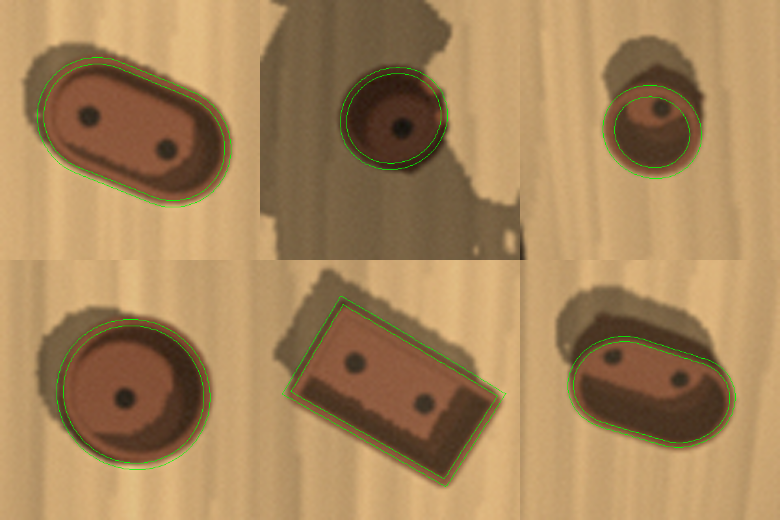

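Emit:
arm_command:
  commands:
    - [19,-17,45,0,0,0]
    - [19,-17,45,0,0,0]
    - [19,-18,45,0,0,0]
    - [19,-18,45,0,0,0]
    - [0,0,0,0,0,0]
    - [0,0,0,0,0,0]
    - [0,0,0,0,0,0]

```text
time_s: 3.12
tcp_pos: [638.2, 149.2, 224.3]
ee_rot: [[1.0, -0.001, 0.004], [-0.001, -1.0, 0.001], [0.004, -0.001, -1.0]]
wrist_force: [0.1, -0.1, 0.3]
width: 85.6
```

```bash
cat > look.py <<'E'
# look.py name kind x y yaw [zb]
import sys
from rim import *
n,k=sys.argv[1:3]; x,y,yw=map(float,sys.argv[3:6]); zb=float(sys.argv[6]) if len(sys.argv)>6 else 0
s=env.observe(); c=env.calibration("wrist"); im=env.camera("wrist")
pickle.dump((s,c,im),open(n+".pkl","wb"))
p=np.array(s["tcp_pos"]);R=np.array(s["ee_rot"])
print("t",s["time_s"],"tcp",p.round(1),"xang",np.degrees(np.arctan2(R[1,0],R[0,0])).round(2),"tilt",R[2,:2].round(4),"F",s["wrist_force"].round(1),"w",round(s["width"],1),"dq",np.abs(s["dq"]).max().round(3))
if "tray" in k:
    v,f,q,d=fit(im,c,k,(x,y),True); qs=[q]
else:
    v,f,w,q,qi=rimfit(im,c,k,(x,y),np.radians(yw),zb=zb); qs=[q,qi]
print(k,v[:2].round(1),round(yawdeg(v),2),round(float(f),3), "shift tool x,y:",(R.T@np.r_[v[:2]-p[:2],0])[:2].round(1))
vis=cv2.resize(im,None,fx=1.4,fy=1.4,interpolation=cv2.INTER_CUBIC)
for q in qs: cv2.polylines(vis,[np.round((q+.5)*1.4-.5).astype(int)],True,(0,255,0),1)
cv2.imwrite(f"pics/{n}.png",vis[:,:,::-1])
E
python3 look.py C big_round_pot 637 218 0
```

```text
t 3.125 tcp [638.2 149.2 224.3] xang -0.07 tilt [ 0.0043 -0.0006] F [ 0.1 -0.1  0.3] w 85.6 dq 0.007
big_round_pot [638.8 220.5] 1.35 -198.393 shift tool x,y: [  0.6 -71.3]
```

View pics/C.png

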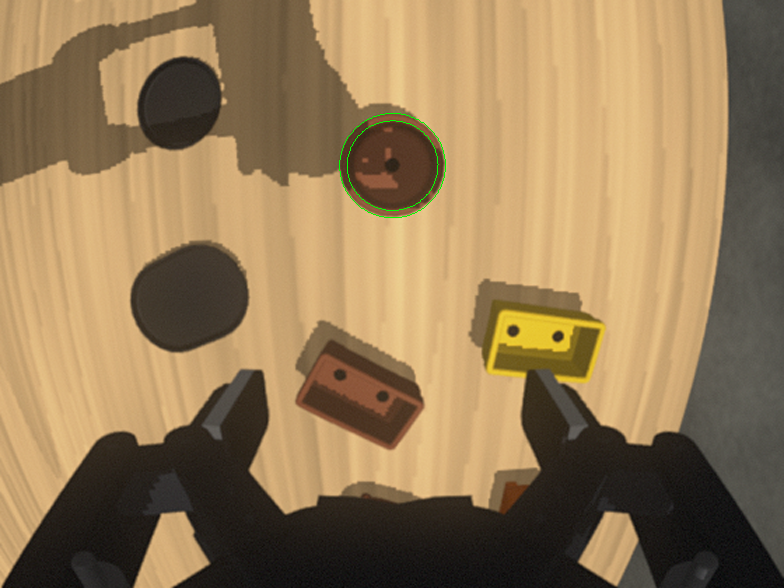

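Emit:
arm_command:
  commands:
    - [1,-36,0,0,0,0]
    - [0,-35,20,0,0,0]
    - [0,0,50,0,0,0]
    - [0,0,40,0,0,0]
    - [0,0,20,0,0,0]
    - [0,0,0,0,0,0]
    - [0,0,0,0,0,0]

```text
time_s: 4.05
tcp_pos: [639.7, 221.3, 93.9]
ee_rot: [[1.0, -0.0, 0.004], [-0.0, -1.0, 0.001], [0.004, -0.001, -1.0]]
wrist_force: [-0.0, 0.8, 0.2]
width: 85.2
```

```bash
python3 snap.py D
```

```text
4.05 [639.7 221.3  93.9] [[1.0, -0.0, 0.004], [-0.0, -1.0, 0.001], [0.004, -0.001, -1.0]] [-0.   0.8  0.2] 85.18987080466796 0.0094
```

View pics/D.png

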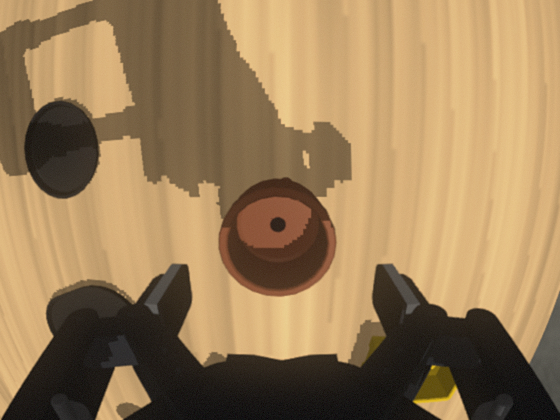

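Emit:
arm_command:
  commands:
    - [-1,0,30,0,0,0]
    - [0,0,20,0,0,0]
    - [0,0,9,0,0,0]
    - [0,0,0,0,0,0]
    - [0,0,0,0,0,0]

```text
time_s: 4.72
tcp_pos: [637.8, 221.2, 33.2]
ee_rot: [[1.0, 0.0, 0.001], [0.0, -1.0, 0.0], [0.001, -0.0, -1.0]]
wrist_force: [-0.4, 0.4, 0.7]
width: 85.4
```

Emit:
arm_command:
  commands:
    - [0,0,0,0,0,0]
    - [0,0,0,0,0,0]
    - [0,0,0,0,0,0]
    - [0,0,0,0,0,0]
  claw: 60
  grip_force: 40

```text
time_s: 5.22
tcp_pos: [638.0, 221.3, 33.7]
ee_rot: [[1.0, -0.0, 0.002], [-0.0, -1.0, 0.001], [0.002, -0.001, -1.0]]
wrist_force: [0.2, 0.6, 6.3]
width: 69.1
```

Emit:
arm_command:
  commands:
    - [0,0,-10,0,0,0]
    - [0,0,-30,0,0,0]
    - [0,0,-50,0,0,0]
    - [0,0,-50,0,0,0]
    - [0,30,-20,0,0,0]
    - [-2,55,0,0,0,0]
    - [-2,55,0,0,0,0]
    - [-2,55,0,0,0,0]
    - [-2,55,0,0,0,0]
    - [-2,55,0,0,0,0]

```text
time_s: 6.48
tcp_pos: [626.0, -85.6, 191.9]
ee_rot: [[1.0, 0.0, -0.001], [0.0, -1.0, 0.0], [-0.001, -0.0, -1.0]]
wrist_force: [0.3, -0.3, -1.7]
width: 69.0
```

Emit:
arm_command:
  commands:
    - [-2,55,0,0,0,0]
    - [-2,55,0,0,0,0]
    - [-2,55,0,0,0,0]
    - [-2,55,0,0,0,0]
    - [-1,40,0,0,0,0]
    - [0,15,0,0,0,0]
    - [0,0,0,0,0,0]
    - [0,0,0,0,0,0]

```text
time_s: 7.48
tcp_pos: [618.0, -357.3, 191.9]
ee_rot: [[1.0, 0.001, -0.001], [0.001, -1.0, 0.001], [-0.001, -0.001, -1.0]]
wrist_force: [-0.8, -0.3, -2.1]
width: 69.2
```

```bash
python3 look.py E big_round_tray 619 -302 0
```

```text
t 7.475 tcp [ 618.  -357.3  191.9] xang 0.06 tilt [-0.0007 -0.0013] F [-0.8 -0.3 -2.1] w 69.2 dq 0.01
big_round_tray [ 618.8 -302.7] 0.0 0.049 shift tool x,y: [  0.8 -54.6]
```

View pics/E.png

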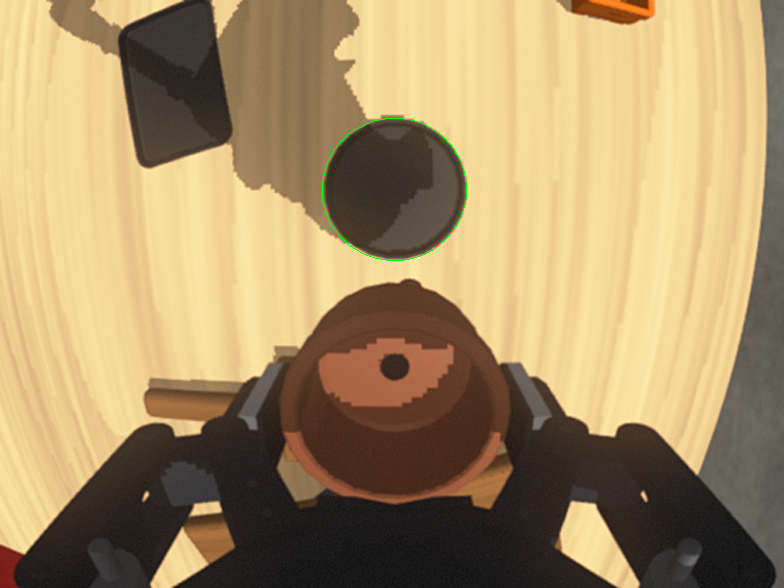

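```bash
cat > held.py <<'E'
import sys
from rim import *
n,k=sys.argv[1:3];x,y,yw,zb=map(float,sys.argv[3:7])
s,c,im=pickle.load(open(n+".pkl","rb"))
v,f,w,q,qi=rimfit(im,c,k,(x,y),np.radians(yw),zb=zb,span=8); print(v[:2].round(1),round(yawdeg(v),2),f,w)
E
python3 held.py E big_round_pot 618 -357 0 158
```

```text
[ 619.4 -357.1] 0.28 -123.70008850097656 6
```

Emit:
arm_command:
  commands:
    - [0,-30,0,0,0,0]
    - [0,-24.5,20,0,0,0]
    - [0,0,45,0,0,0]
    - [0,0,45,0,0,0]
    - [0,0,25,0,0,0]
    - [0,0,10,0,0,0]
    - [0,0,4,0,0,0]
    - [0,0,0,0,0,0]
    - [0,0,0,0,0,0]

```text
time_s: 8.65
tcp_pos: [619.1, -305.0, 45.0]
ee_rot: [[1.0, -0.0, 0.002], [-0.0, -1.0, -0.001], [0.002, 0.001, -1.0]]
wrist_force: [0.9, 0.1, -1.4]
width: 69.1
```

Emit:
arm_command:
  commands:
    - [0,0,2,0,0,0]
    - [0,0,1,0,0,0]
    - [0,0,0,0,0,0]

```text
time_s: 9.02
tcp_pos: [617.8, -304.5, 40.1]
ee_rot: [[1.0, -0.0, -0.0], [-0.0, -1.0, 0.0], [-0.0, -0.0, -1.0]]
wrist_force: [-0.3, -0.1, -1.2]
width: 69.2
```

Emit:
arm_command:
  commands:
    - [0,-1.5,0,0,0,0]
    - [0,0,1,0,0,0]
    - [0,0,1,0,0,0]
    - [0,0,0,0,0,0]
    - [0,0,0,0,0,0]

```text
time_s: 9.65
tcp_pos: [618.0, -303.0, 38.3]
ee_rot: [[1.0, 0.0, 0.0], [0.0, -1.0, -0.0], [0.0, 0.0, -1.0]]
wrist_force: [0.1, -0.5, -1.6]
width: 69.3
```

Emit:
arm_command:
  commands:
    - [0,0,0.7,0,0,0]
    - [0,0,0,0,0,0]
    - [0,0,0,0,0,0]

```text
time_s: 10.02
tcp_pos: [618.1, -303.1, 37.7]
ee_rot: [[1.0, 0.0, 0.0], [0.0, -1.0, -0.0], [0.0, 0.0, -1.0]]
wrist_force: [0.1, -0.8, -1.9]
width: 69.0
```

Emit:
arm_command:
  commands:
    - [0,0,0.7,0,0,0]
    - [0,0,0,0,0,0]
    - [0,0,0,0,0,0]

```text
time_s: 10.4
tcp_pos: [618.1, -303.1, 37.7]
ee_rot: [[1.0, 0.0, 0.0], [0.0, -1.0, -0.0], [0.0, 0.0, -1.0]]
wrist_force: [-2.5, 0.6, 5.3]
width: 68.8
```

Emit:
arm_command:
  commands:
    - [0,0,0,0,0,0]
    - [0,0,0,0,0,0]
    - [0,0,0,0,0,0]
    - [0,0,0,0,0,0]
    - [0,0,-15,0,0,0]
    - [0,0,-40,0,0,0]
    - [0,0,-50,0,0,0]
    - [0,0,-50,0,0,0]
    - [0,0,0,0,0,0]
  claw: 85

```text
time_s: 11.52
tcp_pos: [621.7, -305.0, 200.4]
ee_rot: [[1.0, -0.0, 0.012], [0.0, -1.0, -0.006], [0.012, 0.006, -1.0]]
wrist_force: [0.4, 0.3, -0.5]
width: 85.0
```

```bash
python3 look.py F big_round_pot 619 -303 0 4
```

```text
t 11.525 tcp [ 621.7 -305.   200.4] xang 0.0 tilt [0.0117 0.0062] F [ 0.4  0.3 -0.5] w 85.0 dq 0.076
big_round_pot [ 618.9 -303.2] 1.85 -208.672 shift tool x,y: [-2.8 -1.8]
```

View pics/F.png

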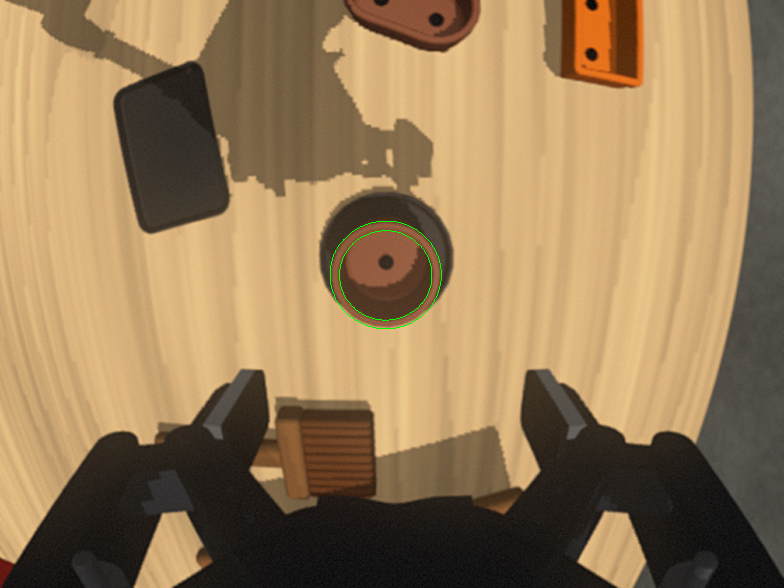

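Emit:
arm_command:
  commands:
    - [25,-53,0,0,0,0]
    - [25,-53,0,0,0,0]
    - [25,-53,0,0,0,0]
    - [0,0,0,0,0,-10]
    - [0,0,0,0,0,-10]
    - [0,0,0,0,0,-10]
    - [0,0,0,0,0,-10]
    - [0,0,0,0,0,-10]
    - [0,0,0,0,0,-10]
    - [0,0,0,0,0,-10]

```text
time_s: 12.82
tcp_pos: [691.8, -143.7, 189.9]
ee_rot: [[0.337, 0.942, -0.003], [0.942, -0.337, 0.001], [-0.0, -0.003, -1.0]]
wrist_force: [-0.0, 0.9, -0.3]
width: 84.9
```

Emit:
arm_command:
  commands:
    - [0,0,0,0,0,0]
    - [0,0,0,0,0,0]

```text
time_s: 13.08
tcp_pos: [692.4, -143.9, 190.9]
ee_rot: [[0.345, 0.939, -0.002], [0.939, -0.345, 0.0], [-0.0, -0.002, -1.0]]
wrist_force: [-0.6, -0.1, 0.1]
width: 85.0
```

```bash
python3 look.py G oval_pot 634 -122 -20
```

```text
t 13.075 tcp [ 692.4 -143.9  190.9] xang 69.84 tilt [-0.0002 -0.0017] F [-0.6 -0.1  0.1] w 85.0 dq 0.01
oval_pot [ 635.3 -121.5] -21.67 -203.606 shift tool x,y: [  1.3 -61.3]
```

View pics/G.png

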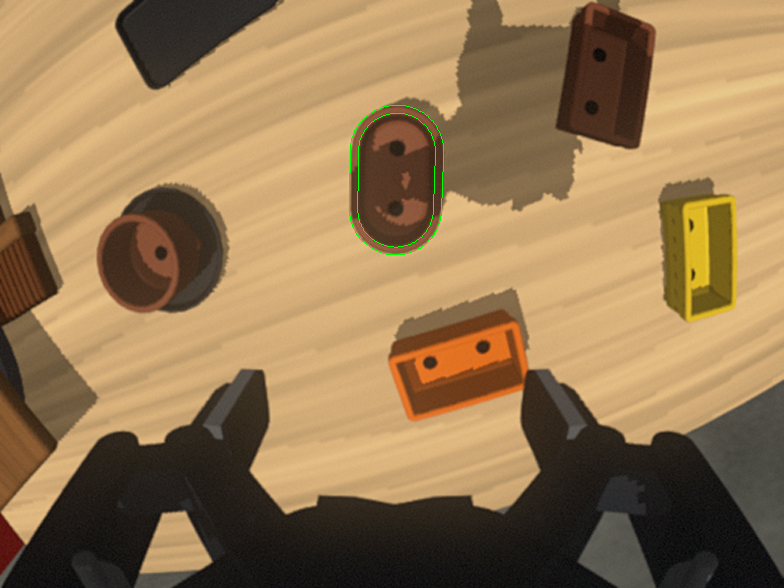

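Emit:
arm_command:
  commands:
    - [0.3,-30,0,0,0,1.5]
    - [1,-31,0,0,0,0]
    - [0,0,45,0,0,0]
    - [0,0,45,0,0,0]
    - [0,0,35,0,0,0]
    - [0,0,20,0,0,0]
    - [0,0,12,0,0,0]
    - [0,0,3,0,0,0]
    - [0,0,0,0,0,0]

```text
time_s: 14.25
tcp_pos: [637.4, -121.4, 33.0]
ee_rot: [[0.367, 0.93, 0.002], [0.93, -0.367, -0.0], [0.0, 0.002, -1.0]]
wrist_force: [-0.5, -1.0, 1.1]
width: 85.3
```

Emit:
arm_command:
  commands:
    - [0,0,0,0,0,0]
    - [0,0,0,0,0,0]
    - [0,0,0,0,0,0]
    - [0,0,0,0,0,0]
    - [0,0,0,0,0,0]
  claw: 45

```text
time_s: 14.88
tcp_pos: [637.4, -121.5, 33.3]
ee_rot: [[0.366, 0.93, 0.002], [0.93, -0.366, -0.001], [0.0, 0.002, -1.0]]
wrist_force: [-0.7, 0.6, 6.3]
width: 55.2
```

Emit:
arm_command:
  commands:
    - [0,0,-8,0,0,0]
    - [0,0,-25,0,0,0]
    - [0,0,-40,0,0,-10.6]
    - [0,0,-45,0,0,-10.6]
    - [0,0,-40,0,0,-10.6]
    - [0,0,0,0,0,-10.6]
    - [47,-4,0,0,0,0]
    - [47,-4,0,0,0,0]
    - [47,-4,0,0,0,0]
    - [47,-4,0,0,0,0]

```text
time_s: 16.12
tcp_pos: [552.9, 50.0, 189.3]
ee_rot: [[-0.356, 0.934, -0.001], [0.934, 0.356, 0.0], [0.001, -0.001, -1.0]]
wrist_force: [0.0, 0.6, -2.1]
width: 55.2
```

Emit:
arm_command:
  commands:
    - [47,-5,0,0,0,0]
    - [48,-5,0,0,0,0]
    - [0,0,0,0,0,0]
    - [0,0,0,0,0,0]
    - [0,0,0,0,0,0]

```text
time_s: 16.75
tcp_pos: [511.5, 133.1, 189.8]
ee_rot: [[-0.356, 0.935, -0.0], [0.935, 0.356, -0.0], [-0.0, -0.0, -1.0]]
wrist_force: [1.2, -0.5, -2.0]
width: 55.1
```

```bash
python3 look.py H oval_tray 462 115 20.7; python3 held.py H oval_pot 513 134 20.7 157
```

```text
t 16.75 tcp [511.5 133.1 189.8] xang 110.84 tilt [-0.0003 -0.0002] F [ 1.2 -0.5 -2. ] w 55.1 dq 0.007
oval_tray [463.4 115.6] 21.24 0.145 shift tool x,y: [  0.7 -51.2]
[509.5 131.4] 19.62 -150.13772583007812 6
```

View pics/H.png

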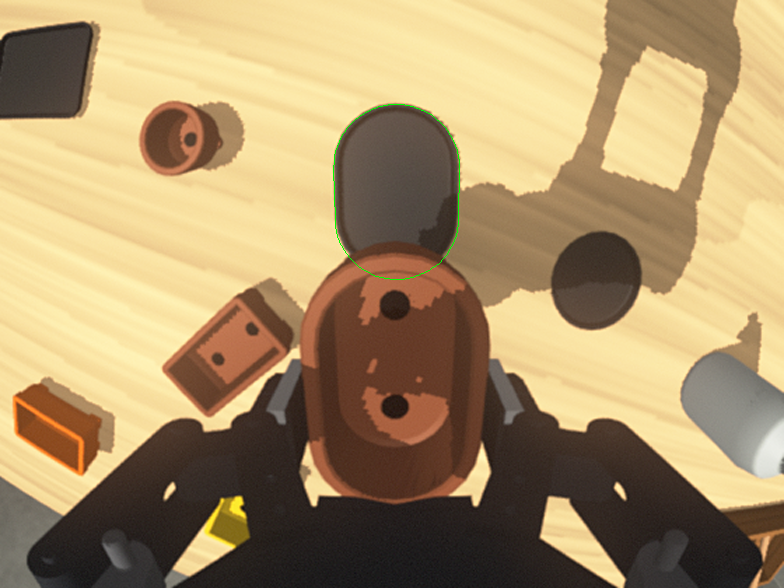

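Emit:
arm_command:
  commands:
    - [0.5,-25,0,0,0,0]
    - [0.5,-24.5,20,0,0,0]
    - [0,0,45,0,0,0]
    - [0,0,45,0,0,0]
    - [0,0,25,0,0,0]
    - [0,0,10,0,0,0]
    - [0,0,4,0,0,0]
    - [0,0,0,0,0,0]
    - [0,0,0,0,0,0]
    - [0,0,0,0,0,0]

```text
time_s: 18.05
tcp_pos: [465.3, 117.4, 41.8]
ee_rot: [[-0.357, 0.934, 0.002], [0.934, 0.357, 0.0], [-0.0, 0.002, -1.0]]
wrist_force: [-0.7, -0.1, -2.3]
width: 54.9
```

```bash
python3 snap.py I
```

```text
18.05 [465.3 117.4  41.8] [[-0.357, 0.934, 0.002], [0.934, 0.357, 0.0], [-0.0, 0.002, -1.0]] [-0.7 -0.1 -2.3] 54.92474592368895 0.0048
```

View pics/I.png

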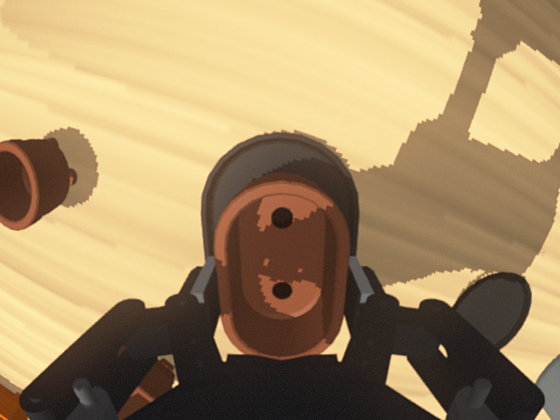

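Emit:
arm_command:
  commands:
    - [0,0,2,0,0,0]
    - [0,0,1,0,0,0]
    - [0,0,0.7,0,0,0]
    - [0,0,0,0,0,0]
    - [0,0,0,0,0,0]

```text
time_s: 18.73
tcp_pos: [464.4, 117.2, 37.3]
ee_rot: [[-0.357, 0.934, -0.0], [0.934, 0.357, -0.0], [0.0, -0.0, -1.0]]
wrist_force: [-2.8, -1.1, 2.3]
width: 54.7
```

Emit:
arm_command:
  commands:
    - [0,0,0.7,0,0,0]
    - [0,0,0,0,0,0]
    - [0,0,0,0,0,0]

```text
time_s: 19.1
tcp_pos: [464.4, 117.2, 37.3]
ee_rot: [[-0.357, 0.934, -0.001], [0.934, 0.357, -0.0], [0.0, -0.001, -1.0]]
wrist_force: [-5.2, -1.0, 8.9]
width: 55.0
```

Emit:
arm_command:
  commands:
    - [0,0,0,0,0,0]
    - [0,0,0,0,0,0]
    - [0,0,0,0,0,0]
    - [0,0,0,0,0,0]
    - [0,0,-15,0,0,0]
    - [0,0,-40,0,0,0]
    - [0,0,-50,0,0,0]
    - [0,0,-50,0,0,0]
    - [0,0,0,0,0,0]
    - [0,0,0,0,0,0]
  claw: 85

```text
time_s: 20.35
tcp_pos: [464.6, 117.2, 192.1]
ee_rot: [[-0.357, 0.934, 0.001], [0.934, 0.357, 0.0], [-0.0, 0.001, -1.0]]
wrist_force: [0.3, -0.0, -0.8]
width: 84.9
```

```bash
python3 look.py J oval_pot 463 116 21 4
```

```text
t 20.35 tcp [464.6 117.2 192.1] xang 110.9 tilt [-0.0002  0.0011] F [ 0.3 -0.  -0.8] w 84.9 dq 0.036
oval_pot [462.3 115.7] 20.36 -210.602 shift tool x,y: [-0.6 -2.7]
```

View pics/J.png

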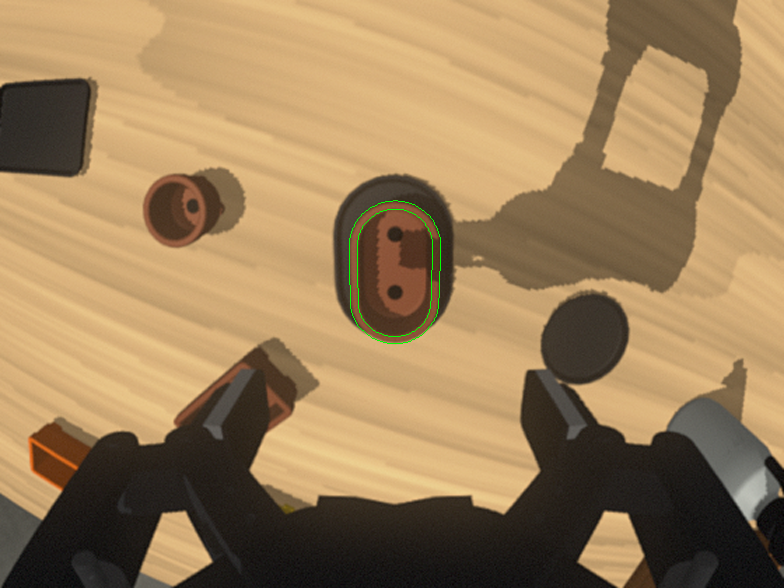

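Emit:
arm_command:
  commands:
    - [-34,29.5,0,0,0,0]
    - [-34,29.5,0,0,0,0]
    - [-34,29.5,0,0,0,0]
    - [-34,29.5,0,0,0,0]
    - [-34,29,0,0,0,10]
    - [0,0,0,0,0,10]
    - [0,0,0,0,0,10]
    - [0,0,0,0,0,10]
    - [0,0,0,0,0,11]
    - [0,0,0,0,0,0]

```text
time_s: 21.65
tcp_pos: [661.3, 10.9, 189.0]
ee_rot: [[0.496, 0.868, -0.004], [0.868, -0.496, 0.0], [-0.002, -0.004, -1.0]]
wrist_force: [0.4, 0.6, 0.2]
width: 85.3
```

Emit:
arm_command:
  commands:
    - [0,0,0,0,0,0]

```text
time_s: 21.78
tcp_pos: [661.8, 10.8, 190.1]
ee_rot: [[0.495, 0.869, -0.002], [0.869, -0.495, 0.0], [-0.001, -0.002, -1.0]]
wrist_force: [-0.2, 0.1, 0.2]
width: 85.1
```

```bash
python3 look.py K rect_pot 611 41 -30
```

```text
t 21.775 tcp [661.8  10.8 190.1] xang 60.33 tilt [-0.0011 -0.002 ] F [-0.2  0.1  0.2] w 85.1 dq 0.013
rect_pot [611.9  38.9] -29.9 -193.513 shift tool x,y: [ -0.4 -57.2]
```

View pics/K.png

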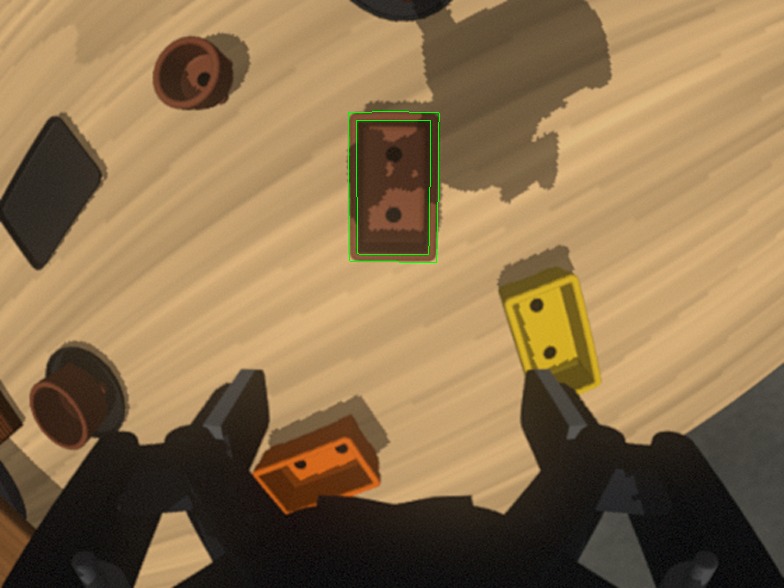

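Emit:
arm_command:
  commands:
    - [-0.4,-29,0,0,0,0.3]
    - [0,-29,0,0,0,0]
    - [0,0,45,0,0,0]
    - [0,0,45,0,0,0]
    - [0,0,35,0,0,0]
    - [0,0,20,0,0,0]
    - [0,0,12,0,0,0]
    - [0,0,4,0,0,0]
    - [0,0,0,0,0,0]

```text
time_s: 22.95
tcp_pos: [613.0, 39.5, 31.4]
ee_rot: [[0.502, 0.865, 0.002], [0.865, -0.502, 0.0], [0.001, 0.001, -1.0]]
wrist_force: [-0.1, -0.6, 0.7]
width: 85.1
```

Emit:
arm_command:
  commands:
    - [0,0,0,0,0,0]
    - [0,0,0,0,0,0]
    - [0,0,0,0,0,0]
    - [0,0,0,0,0,0]
    - [0,0,0,0,0,0]
  claw: 43

```text
time_s: 23.58
tcp_pos: [613.1, 39.4, 31.8]
ee_rot: [[0.502, 0.865, 0.002], [0.865, -0.502, -0.0], [0.001, 0.002, -1.0]]
wrist_force: [-0.9, -1.1, 5.5]
width: 53.5
```

Emit:
arm_command:
  commands:
    - [0,0,-8,0,0,0]
    - [0,0,-25,0,0,0]
    - [0,0,-40,0,0,9.7]
    - [0,0,-45,0,0,9.7]
    - [0,0,-40,0,0,9.7]
    - [0,0,0,0,0,9.7]
    - [0,0,0,0,0,9.7]
    - [-29.3,41.5,0,0,0,0]
    - [-29.3,41.5,0,0,0,0]
    - [-29.3,41.5,0,0,0,0]

```text
time_s: 24.82
tcp_pos: [549.1, -100.7, 187.9]
ee_rot: [[0.98, 0.198, -0.001], [0.198, -0.98, 0.0], [-0.001, -0.0, -1.0]]
wrist_force: [-0.0, -0.4, -1.5]
width: 53.1
```

Emit:
arm_command:
  commands:
    - [-29.3,41.5,0,0,0,0]
    - [-29.3,41.5,0,0,0,0]
    - [-29.3,41.5,0,0,0,0]
    - [-29.3,41.5,0,0,0,0]
    - [0,0,0,0,0,0]
    - [0,0,0,0,0,0]
    - [0,0,0,0,0,0]

```text
time_s: 25.7
tcp_pos: [468.5, -284.5, 188.2]
ee_rot: [[0.98, 0.198, -0.0], [0.198, -0.98, 0.001], [-0.0, -0.001, -1.0]]
wrist_force: [0.3, -0.1, -1.6]
width: 53.1
```

```bash
python3 look.py L rect_tray 455 -213 -78.6; python3 held.py L rect_pot 470 -287 -78.6 157
```

```text
t 25.7 tcp [ 468.5 -284.5  188.2] xang 11.43 tilt [-0.0002 -0.0008] F [ 0.3 -0.1 -1.6] w 53.1 dq 0.007
rect_tray [ 455.  -213.5] -79.18 0.062 shift tool x,y: [  0.8 -72.3]
[ 468.5 -278.5] -78.47 -118.98524475097656 6
```

View pics/L.png

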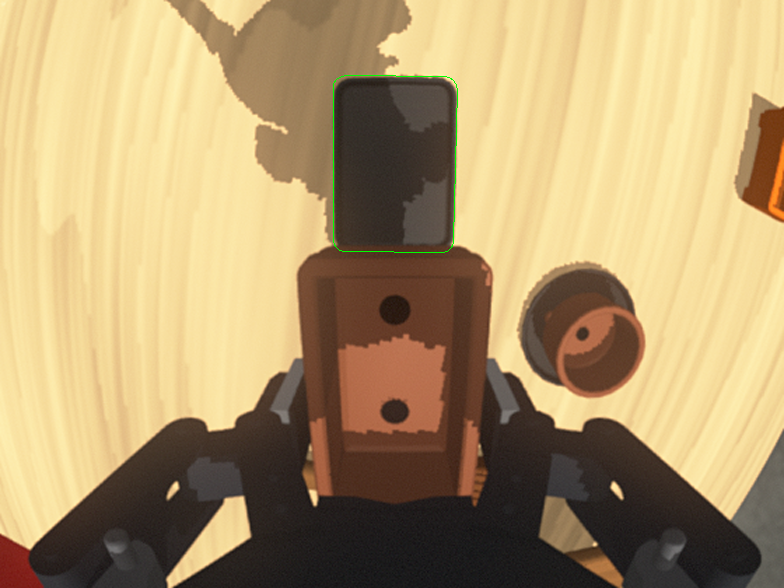

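Emit:
arm_command:
  commands:
    - [0.4,-36,0,0,0,0.2]
    - [0.4,-36,20,0,0,0]
    - [0,0,45,0,0,0]
    - [0,0,45,0,0,0]
    - [0,0,25,0,0,0]
    - [0,0,8,0,0,0]
    - [0,0,4,0,0,0]
    - [0,0,0,0,0,0]
    - [0,0,0,0,0,0]
    - [0,0,0,0,0,0]

```text
time_s: 27.0
tcp_pos: [455.6, -215.3, 42.4]
ee_rot: [[0.981, 0.193, 0.001], [0.193, -0.981, -0.001], [0.001, 0.001, -1.0]]
wrist_force: [-0.3, 1.0, -2.6]
width: 53.5
```

```bash
python3 snap.py M
```

```text
27.0 [ 455.6 -215.3   42.4] [[0.981, 0.193, 0.001], [0.193, -0.981, -0.001], [0.001, 0.001, -1.0]] [-0.3  1.  -2.6] 53.54742190675572 0.0037
```

View pics/M.png

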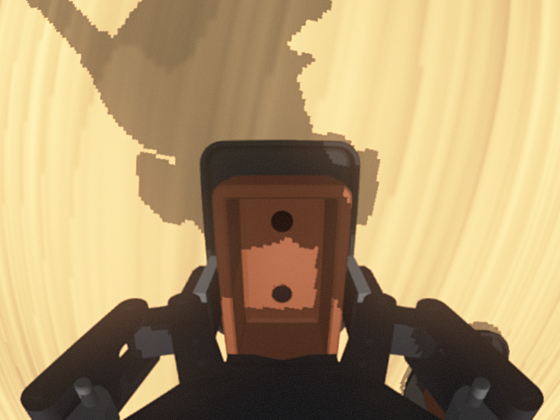

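```bash
cat > ov.py <<'E'
from rim import *
def draw(n,items):
    s,c,im=pickle.load(open(n+".pkl","rb")); Z=3
    vis=cv2.resize(im[120:370,180:390],None,fx=Z,fy=Z,interpolation=cv2.INTER_CUBIC)
    for k,x,y,yaw,z in items:
        F=foot(k)[0];F=cv2.convexHull(F.astype(np.float32))[:,0]; a=np.radians(yaw);P=F@np.array([[np.cos(a),np.sin(a)],[-np.sin(a),np.cos(a)]])+[x,y]
        q=proj(c,np.c_[P,np.full(len(P),z)],True)
        cv2.polylines(vis,[np.round((q-[180,120]+.5)*Z).astype(int)],True,(0,255,0),1)
    return cv2.resize(vis,None,fx=.75,fy=.75)
a=draw("I",[("oval_tray",462.7,115.3,20.8,10),("oval_pot",462.3,115.7,20.8,50.5)])
b=draw("M",[("rect_tray",455,-213.5,-78.8,10),("rect_pot",455.6,-214.8,-78.8,52.6)])
cv2.imwrite("pics/z4.png",np.hstack([a,b])[:,:,::-1]); print(a.shape)
E
python3 ov.py
```

```text
(562, 472, 3)
```

View pics/z4.png

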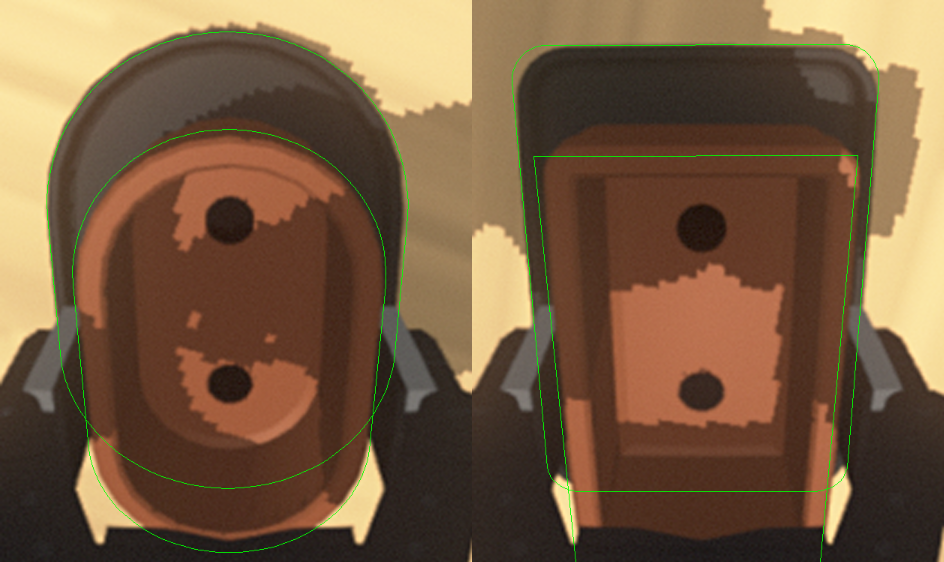

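Run:
```python
from rim import *
s,c,im=pickle.load(open("M.pkl","rb"))
a=im[165:240,195:370].astype(float); a=np.clip((a-20)*2.2,0,255).astype(np.uint8)
cv2.imwrite("pics/z5.png",cv2.resize(a,None,fx=4.5,fy=4.5,interpolation=cv2.INTER_CUBIC)[:,:,::-1])
```

```text
(no output)
```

View pics/z5.png

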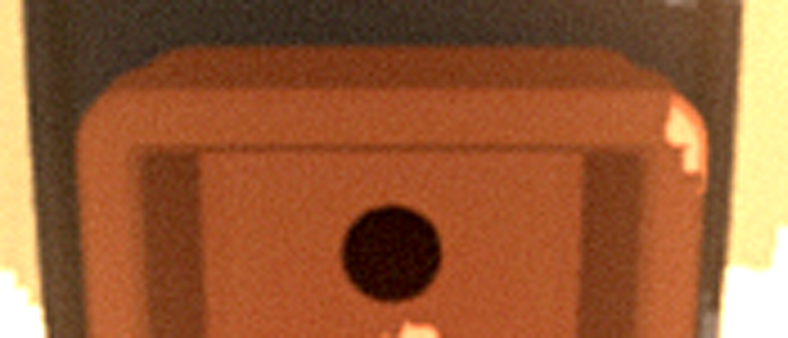

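Run:
```python
from rim import *
s,c,im=pickle.load(open("M.pkl","rb"))
f=cv2.GaussianBlur(im,(0,0),1).astype(int)
for y in (200,215,230,245,260,275,290,310,330):
    print(y,[tuple(f[y,x]) for x in range(205,230,2)])
    
a=im[190:360,195:370].astype(float); a=np.clip((a-20)*2,0,255).astype(np.uint8)
cv2.imwrite("pics/z6.png",cv2.resize(a,None,fx=3.4,fy=3.4,interpolation=cv2.INTER_CUBIC)[:,:,::-1])
```

```text
200 [(np.int64(61), np.int64(50), np.int64(39)), (np.int64(58), np.int64(47), np.int64(36)), (np.int64(56), np.int64(45), np.int64(34)), (np.int64(69), np.int64(49), np.int64(35)), (np.int64(94), np.int64(60), np.int64(40)), (np.int64(102), np.int64(63), np.int64(42)), (np.int64(103), np.int64(63), np.int64(43)), (np.int64(102), np.int64(63), np.int64(42)), (np.int64(101), np.int64(62), np.int64(41)), (np.int64(95), np.int64(58), np.int64(39)), (np.int64(88), np.int64(54), np.int64(37)), (np.int64(78), np.int64(49), np.int64(33)), (np.int64(74), np.int64(47), np.int64(31))]
215 [(np.int64(66), np.int64(52), np.int64(40)), (np.int64(64), np.int64(50), np.int64(38)), (np.int64(61), np.int64(47), np.int64(35)), (np.int64(63), np.int64(47), np.int64(35)), (np.int64(87), np.int64(57), np.int64(40)), (np.int64(103), np.int64(64), np.int64(43)), (np.int64(104), np.int64(64), np.int64(43)), (np.int64(104), np.int64(64), np.int64(43)), (np.int64(103), np.int64(63), np.int64(42)), (np.int64(100), np.int64(61), np.int64(41)), (np.int64(92), np.int64(57), np.int64(39)), (np.int64(81), np.int64(5
[... 3451 characters left out ...]
int64(102), np.int64(69)), (np.int64(173), np.int64(102), np.int64(69)), (np.int64(170), np.int64(99), np.int64(67))]
330 [(np.int64(47), np.int64(38), np.int64(33)), (np.int64(46), np.int64(37), np.int64(32)), (np.int64(45), np.int64(36), np.int64(31)), (np.int64(47), np.int64(37), np.int64(32)), (np.int64(46), np.int64(36), np.int64(31)), (np.int64(46), np.int64(36), np.int64(29)), (np.int64(82), np.int64(66), np.int64(51)), (np.int64(91), np.int64(77), np.int64(62)), (np.int64(69), np.int64(57), np.int64(49)), (np.int64(104), np.int64(67), np.int64(49)), (np.int64(156), np.int64(91), np.int64(61)), (np.int64(171), np.int64(100), np.int64(67)), (np.int64(171), np.int64(100), np.int64(67))]
```

View pics/z6.png

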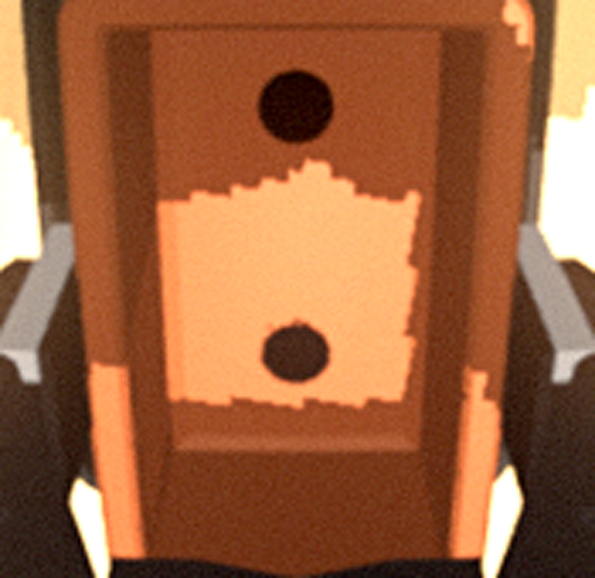

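Run:
```python
from rim import *
from scipy.optimize import least_squares
s,c,im=pickle.load(open("M.pkl","rb"))
L=[(212,200),(212.8,215),(214,230),(215.2,245),(216,260),(218,275),(219.8,290),(221,310)];Rr=[(351.8,200),(342,309)];T=[(260,184.6),(282,184.6),(305,184.6)]
R=np.array(s["ee_rot"]);p=np.array(s["tcp_pos"])
def res(v,full=False):
    dx,dy,z,yw=v; out=[]
    for pts,kind in((L,'L'),(Rr,'R'),(T,'T')):
        w=toz(c,pts,z,True)
        t=(w-p[:2])@R[:2,:2]; a=np.radians(yw)
        t=t-[dx,dy]; t=t@np.array([[np.cos(a),-np.sin(a)],[np.sin(a),np.cos(a)]])
        out+=list((t[:,0]+27) if kind=='L' else (t[:,0]-27) if kind=='R' else t[:,1]+46)
    return np.array(out)
for z in (46,48,50,52.6):
    r=least_squares(lambda u:res([u[0],u[1],z,u[2]]),[0,0,0]); print(z,r.x.round(2),r.cost.round(2))
r=least_squares(res,[0,0,50,0]);print(r.x,r.cost,res(r.x).round(1))
print("tray in tool",((np.array([455,-213.5])-p[:2])@R[:2,:2]).round(1))
```

```text
46 [ 0.69 -0.46 -0.  ] 2.52
48 [ 0.94 -0.89  0.04] 0.66
50 [ 1.19 -1.33  0.08] 0.11
52.6 [ 1.52 -1.89  0.14] 1.32
[ 1.17617747 -1.29806596 49.86062876  0.08006374] 0.10359456731263036 [-0.1 -0.1 -0.   0.  -0.2  0.1  0.3 -0.1  0.2 -0.2 -0.   0.  -0. ]
tray in tool [-0.2 -1.9]
```

Emit:
arm_command:
  commands:
    - [-1,-0.5,1,0,0,0]
    - [0,0,1,0,0,0]
    - [0,0,1,0,0,0]
    - [0,0,0.7,0,0,0]
    - [0,0,0,0,0,0]
    - [0,0,0,0,0,0]

```text
time_s: 27.8
tcp_pos: [453.9, -214.6, 37.8]
ee_rot: [[0.981, 0.193, -0.0], [0.193, -0.981, 0.0], [0.0, -0.0, -1.0]]
wrist_force: [0.1, -0.2, -2.4]
width: 53.4
```

Emit:
arm_command:
  commands:
    - [0,0,0.7,0,0,0]
    - [0,0,0.3,0,0,0]
    - [0,0,0,0,0,0]
    - [0,0,0,0,0,0]

```text
time_s: 28.3
tcp_pos: [453.9, -214.7, 36.8]
ee_rot: [[0.981, 0.194, 0.0], [0.194, -0.981, -0.0], [0.0, 0.0, -1.0]]
wrist_force: [0.6, 0.3, -2.3]
width: 53.2
```

Emit:
arm_command:
  commands:
    - [0,0,0.7,0,0,0]
    - [0,0,0,0,0,0]
    - [0,0,0,0,0,0]

```text
time_s: 28.68
tcp_pos: [453.9, -214.6, 36.1]
ee_rot: [[0.981, 0.193, -0.0], [0.193, -0.981, 0.0], [-0.0, -0.0, -1.0]]
wrist_force: [-0.1, -0.4, -2.0]
width: 53.1
```

Emit:
arm_command:
  commands:
    - [0,0,0.7,0,0,0]
    - [0,0,0,0,0,0]
    - [0,0,0,0,0,0]

```text
time_s: 29.05
tcp_pos: [454.0, -214.7, 35.8]
ee_rot: [[0.981, 0.193, 0.0], [0.193, -0.981, -0.0], [0.0, 0.0, -1.0]]
wrist_force: [-3.2, 1.1, 3.5]
width: 53.0
```

Contact at the expected height. Release and check.

Emit:
arm_command:
  commands:
    - [0,0,0,0,0,0]
    - [0,0,0,0,0,0]
    - [0,0,0,0,0,0]
    - [0,0,0,0,0,0]
    - [0,0,-15,0,0,0]
    - [0,0,-40,0,0,0]
    - [0,0,-50,0,0,0]
    - [0,0,-50,0,0,0]
    - [0,0,0,0,0,0]
    - [0,0,0,0,0,0]
  claw: 85

```text
time_s: 30.3
tcp_pos: [453.9, -214.6, 191.1]
ee_rot: [[0.981, 0.193, 0.001], [0.193, -0.981, -0.0], [0.001, 0.001, -1.0]]
wrist_force: [-0.6, 0.2, -0.1]
width: 85.1
```

```bash
python3 look.py N rect_pot 454 -214 -78.8 4
```

```text
t 30.3 tcp [ 453.9 -214.6  191.1] xang 11.16 tilt [0.0009 0.0007] F [-0.6  0.2 -0.1] w 85.1 dq 0.036
rect_pot [ 454.8 -212.9] -78.53 -219.019 shift tool x,y: [ 1.2 -1.5]
```

View pics/N.png

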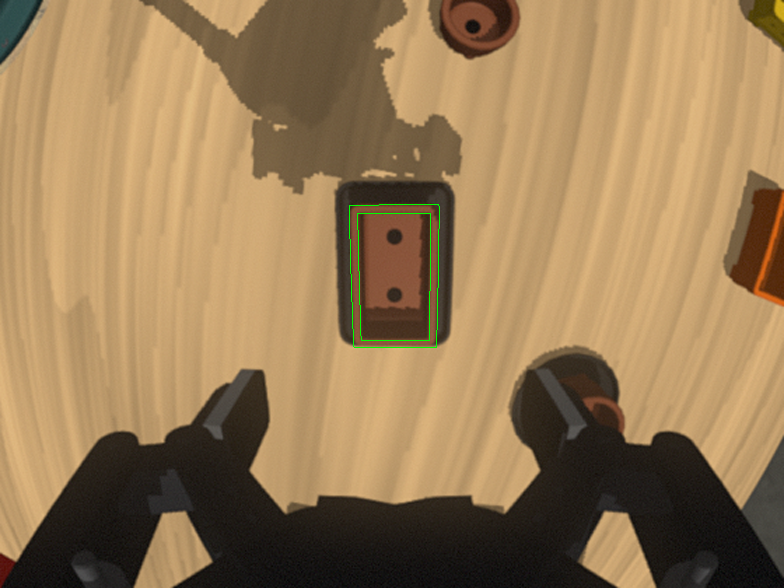

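Emit:
arm_command:
  commands:
    - [18,-36,0,0,0,0]
    - [18,-36,0,0,0,0]
    - [19,-36,0,0,0,0]
    - [0,0,0,0,0,0]
    - [0,0,0,0,0,0]
    - [0,0,0,0,0,0]

```text
time_s: 31.1
tcp_pos: [486.3, -98.8, 189.7]
ee_rot: [[0.981, 0.192, -0.001], [0.192, -0.981, 0.0], [-0.001, -0.0, -1.0]]
wrist_force: [-0.2, 0.7, 0.3]
width: 85.0
```

```bash
python3 look.py O small_round_pot 475 -39 0
```

```text
t 31.1 tcp [486.3 -98.8 189.7] xang 11.09 tilt [-0.0014 -0.0003] F [-0.2  0.7  0.3] w 85.0 dq 0.005
small_round_pot [474.7 -37.5] -0.74 -182.539 shift tool x,y: [  0.4 -62.5]
```

View pics/O.png

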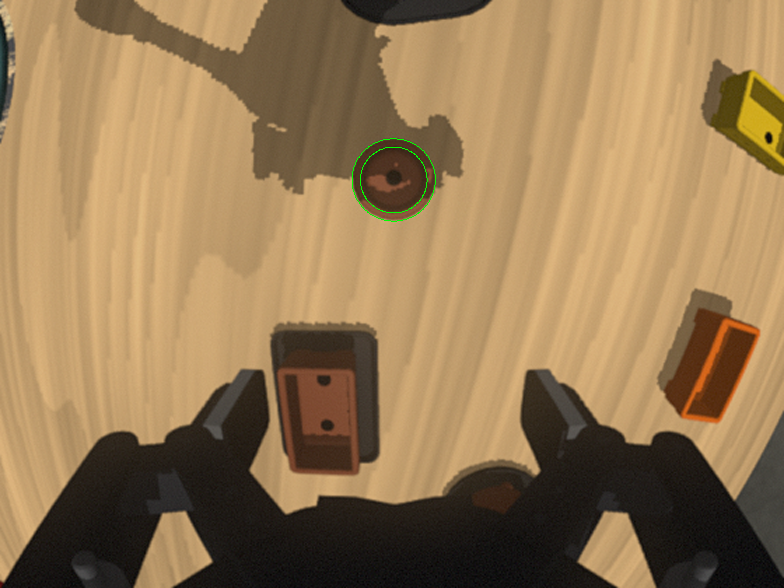

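Emit:
arm_command:
  commands:
    - [0.4,-31,0,0,0,0]
    - [0,-31,0,0,0,0]
    - [0,0,45,0,0,0]
    - [0,0,45,0,0,0]
    - [0,0,35,0,0,0]
    - [0,0,20,0,0,0]
    - [0,0,12,0,0,0]
    - [0,0,4,0,0,0]
    - [0,0,0,0,0,0]

```text
time_s: 32.28
tcp_pos: [475.9, -37.4, 29.9]
ee_rot: [[0.981, 0.193, 0.001], [0.193, -0.981, -0.0], [0.001, 0.0, -1.0]]
wrist_force: [0.3, 0.9, 0.4]
width: 85.0
```

Emit:
arm_command:
  commands:
    - [0,0,0,0,0,0]
    - [0,0,0,0,0,0]
    - [0,0,0,0,0,0]
    - [0,0,0,0,0,0]
    - [0,0,0,0,0,0]
  claw: 38

```text
time_s: 32.9
tcp_pos: [476.0, -37.2, 30.5]
ee_rot: [[0.981, 0.194, 0.001], [0.194, -0.981, -0.0], [0.001, 0.001, -1.0]]
wrist_force: [-1.5, 0.5, 5.1]
width: 49.7
```

Emit:
arm_command:
  commands:
    - [0,0,-8,0,0,0]
    - [0,0,-25,0,0,0]
    - [0,0,-40,0,0,0]
    - [0,0,-45,0,0,0]
    - [0,0,-40,0,0,0]
    - [10,-48,0,0,0,0]
    - [10,-49,0,0,0,0]
    - [10,-49,0,0,0,0]
    - [11,-49,0,0,0,0]
    - [11,-48,0,0,0,0]

```text
time_s: 34.15
tcp_pos: [479.1, 213.0, 187.9]
ee_rot: [[0.981, 0.194, 0.001], [0.194, -0.981, 0.0], [0.001, -0.0, -1.0]]
wrist_force: [-0.0, 0.5, -0.6]
width: 49.4
```

Emit:
arm_command:
  commands:
    - [0,0,0,0,0,0]
    - [0,0,0,0,0,0]
    - [0,0,0,0,0,0]

```text
time_s: 34.52
tcp_pos: [479.2, 210.2, 187.3]
ee_rot: [[0.981, 0.192, -0.0], [0.192, -0.981, -0.0], [-0.0, 0.0, -1.0]]
wrist_force: [1.1, -0.3, -1.6]
width: 49.4
```

```bash
python3 look.py P small_round_tray 466.5 280 0; python3 held.py P small_round_pot 480 211 0 157
```

```text
t 34.525 tcp [479.2 210.2 187.3] xang 11.08 tilt [-0.0004  0.0004] F [ 1.1 -0.3 -1.6] w 49.4 dq 0.006
small_round_tray [466.2 280.1] 0.0 0.029 shift tool x,y: [  0.7 -71.2]
[480. 212.] 1.4 -154.17918395996094 6
```

View pics/P.png

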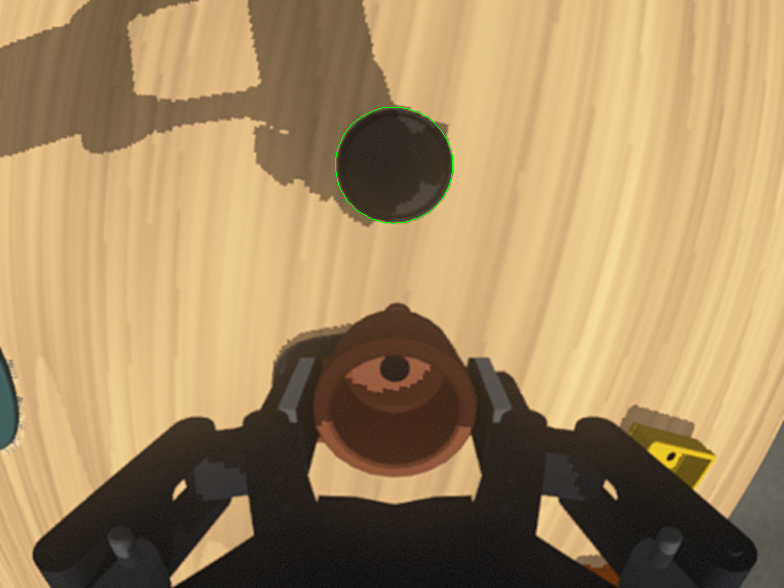

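Emit:
arm_command:
  commands:
    - [0.2,-35,0,0,0,0]
    - [0,-35,20,0,0,0]
    - [0,0,45,0,0,0]
    - [0,0,45,0,0,0]
    - [0,0,25,0,0,0]
    - [0,0,9,0,0,0]
    - [0,0,3,0,0,0]
    - [0,0,0,0,0,0]
    - [0,0,0,0,0,0]
    - [0,0,0,0,0,0]

```text
time_s: 35.83
tcp_pos: [466.6, 280.4, 41.3]
ee_rot: [[0.981, 0.194, 0.001], [0.194, -0.981, 0.001], [0.002, -0.001, -1.0]]
wrist_force: [0.3, -0.3, -0.9]
width: 49.3
```

```bash
python3 look.py Q small_round_pot 466.3 280 0 7
```

```text
t 35.825 tcp [466.6 280.4  41.3] xang 11.16 tilt [ 0.0016 -0.0005] F [ 0.3 -0.3 -0.9] w 49.3 dq 0.006
small_round_pot [467.9 279.8] 2.07 -179.034 shift tool x,y: [1.2 0.9]
```

View pics/Q.png

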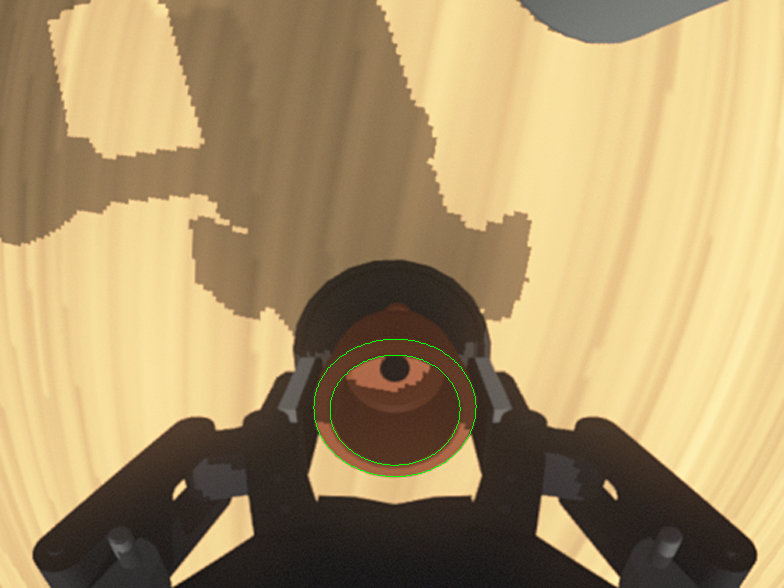

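Emit:
arm_command:
  commands:
    - [-0.8,0,1,0,0,0]
    - [0,0,1,0,0,0]
    - [0,0,1,0,0,0]
    - [0,0,1,0,0,0]
    - [0,0,0,0,0,0]
    - [0,0,0,0,0,0]

```text
time_s: 36.62
tcp_pos: [465.2, 279.9, 36.4]
ee_rot: [[0.981, 0.194, -0.0], [0.194, -0.981, -0.0], [-0.0, 0.0, -1.0]]
wrist_force: [0.0, -0.3, -0.4]
width: 49.4
```

Emit:
arm_command:
  commands:
    - [0,0,0.7,0,0,0]
    - [0,0,0.3,0,0,0]
    - [0,0,0,0,0,0]
    - [0,0,0,0,0,0]

```text
time_s: 37.12
tcp_pos: [465.3, 279.9, 35.4]
ee_rot: [[0.981, 0.194, 0.0], [0.194, -0.981, -0.0], [0.0, 0.0, -1.0]]
wrist_force: [0.1, -0.2, -0.8]
width: 49.0
```

Emit:
arm_command:
  commands:
    - [0,0,0.7,0,0,0]
    - [0,0,0,0,0,0]
    - [0,0,0,0,0,0]

```text
time_s: 37.5
tcp_pos: [465.2, 279.9, 34.7]
ee_rot: [[0.981, 0.193, -0.0], [0.193, -0.981, -0.0], [-0.0, -0.0, -1.0]]
wrist_force: [-0.2, -0.3, -0.8]
width: 49.1
```

Emit:
arm_command:
  commands:
    - [0,0,0.6,0,0,0]
    - [0,0,0,0,0,0]
    - [0,0,0,0,0,0]

```text
time_s: 37.88
tcp_pos: [465.3, 280.0, 34.5]
ee_rot: [[0.981, 0.194, 0.0], [0.194, -0.981, 0.0], [0.0, -0.0, -1.0]]
wrist_force: [-3.5, -1.3, 4.9]
width: 49.1
```

Emit:
arm_command:
  commands:
    - [0,0,0,0,0,0]
    - [0,0,0,0,0,0]
    - [0,0,0,0,0,0]
    - [0,0,0,0,0,0]
    - [0,0,-15,0,0,0]
    - [0,0,-40,0,0,0]
    - [0,0,-50,0,0,0]
    - [0,0,-50,0,0,0]
    - [0,0,0,0,0,0]
    - [0,0,0,0,0,0]
  claw: 85

```text
time_s: 39.12
tcp_pos: [465.2, 279.9, 189.8]
ee_rot: [[0.981, 0.194, 0.001], [0.194, -0.981, 0.001], [0.001, -0.0, -1.0]]
wrist_force: [0.0, -0.0, -0.7]
width: 85.1
```

```bash
python3 look.py R small_round_pot 466 280 0 4
python3 - <<'E'
from rim import *
im=env.camera("side");cv2.imwrite("pics/side1.png",im[:,:,::-1])
c=env.calibration("side")
for k,g in dict(big_round_tray=(619.4,-302.0),rect_tray=(455,-213),oval_tray=(462.5,115),small_round_tray=(466.5,280)).items(): pass
E
```

```text
t 39.125 tcp [465.2 279.9 189.8] xang 11.16 tilt [ 0.001  -0.0003] F [ 0.  -0.  -0.7] w 85.1 dq 0.034
small_round_pot [466.3 280.1] 1.5 -204.881 shift tool x,y: [1.2 0.1]
```

View pics/R.png

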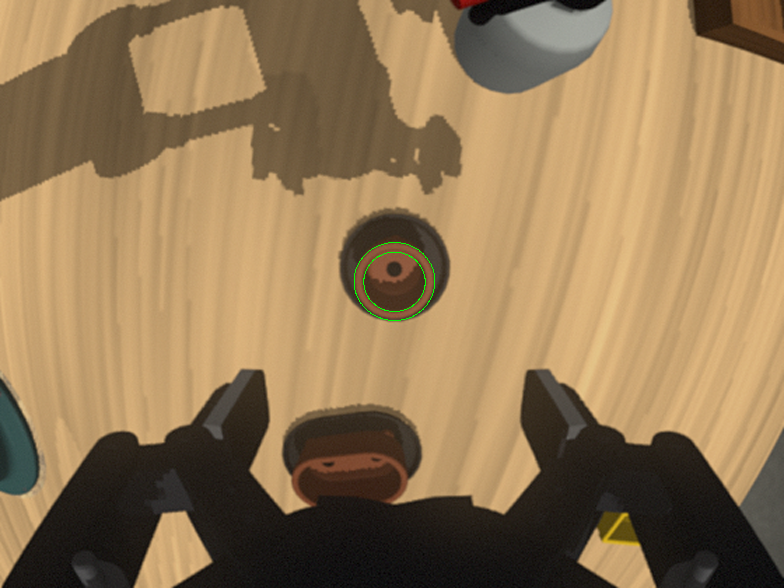

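View pics/side1.png

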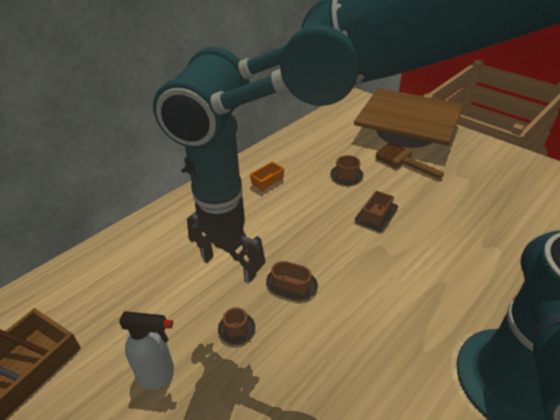

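```bash
python3 -c "
from workcell import env
print(env.job_done())"
```

```text
the job is handed in; nothing more can be done
None
```

All four pots are in their matching trays, and the job was handed in at about 39 s of the 96 s allowed. I lowered each pot in steps of 1 mm or less until the wrist force showed contact, then released it.

These are the camera measurements of each pot after release against its tray:

| Pot | Pot centre (mm) | Tray centre (mm) | Long-side angle, pot / tray |
|---|---|---|---|
| Larger round | (618.9, -303.2) | (618.8, -302.7) | – |
| Oval | (462.3, 115.7) | about (462.7, 115.3) | 20.4° / about 21° |
| Rectangular | (454.8, -212.9) | (455.0, -213.5) | -78.5° / about -78.8° |
| Smaller round | (466.3, 280.1) | (466.2, 280.1) | – |

- **Centring:** every pot is within about 1 mm of its tray's centre. The camera calibration itself is only good to about 2 mm.
- **Trays:** I measured them before each pot went in and did not refit them afterwards. Pictures after each placement show the pots upright inside the rims.
- **Bystanders:** in the last side picture the sprayer and the brush are where they were at the start. The orange pot also looks unmoved, and the yellow one was hidden behind the arm.
- **Checks that disagreed:** two readings of the rectangular pot in the gripper were wrong. One gave its position 6 mm off, and an overlay just above the tray assumed its rim too high. I re-measured it from its edges, which fitted well, before setting it down.

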